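# Nip up the last clamp screw of the tong rail

### The job

The last clamp screw of the tray rail has been run down finger-tight with the long end of the hex key, and the key is still standing in it. Pull the key out, turn it over in the hand so that its short arm goes down into that same screw, lay the long arm where it can swing clear of the things around, and lever the stiff screw clockwise (seen from above) with the long arm until it comes up solid. Then take the key out and lay it flat inside the small sheet pan; do not knock over or shift any of the other things on the table.

Things in the scene. Friction and masses are not known exactly. Their poses are not given: they have to be found in the camera images.
- hexkey: Bare steel L-shaped hex key, hexagon bar 14 mm across flats, 0.25 kg. Origin: where the centre lines of its arms meet, at the bend (radius 14 mm). Own -z runs down the long arm (140 mm from origin to end), own +x along the short arm (50 mm); own y is square to both, and on both arms two flats face +-y. Centre of mass 52 mm down the long arm. Starts upright, long arm in the loose screw
- short_tip (a point): centre of the end of the key's short arm; axes as the key's. At the start the short arm is at the top, about level, pointing away from the robot or up to 65 degrees to either side of that
- long_tip (a point): centre of the end of the key's long arm; axes as the key's. At the start it is 17 mm deep in the socket, where the key has 6 degrees of turning play either way and leans about 7 degrees in its play, its top towards the side the short arm points to
- socket (a point): mouth centre of the loose screw's hexagon socket, level with its head's top, 79 mm above the table. Turns with the screw; z up; two of the six flats face own +-y. Socket 14.8 mm across flats, 17 mm deep, mouth rounded. Head 24 mm across. With the short arm fully seated the key's origin is 33 mm above this point, its y along this y or a multiple of 60 degrees from it
- loose_screw (a joint): angle of the loose screw in rad: 0 at the start, growing clockwise seen from above, 1.15 where it comes up solid (its stop). Stiff: about 0.9 N m at every angle; it stays where it is left. The seated key has 6 degrees of turning play before it drives the screw; let go with its short arm seated it stays in, its long arm's end hanging about 10 degrees (25 mm) low
- rail: Tray rail, fixed: steel tube, diameter 42 mm, 380 mm long, along own y (top at 51 mm), in two aluminium split clamp blocks, each 120 (x) by 50 (y) by 60 mm high, centred at own y = +-120 mm. Each block has two equal black cap screws on top at own x = +-38 mm; one of the four is the loose one, the others are tight. Origin: on the table under the rail's middle
- tray: Small aluminium sheet pan, fixed, for the tool: 240 mm (own x) by 180 mm (own y), rim 23 mm high (3 mm wall), inner floor 3 mm above the table. Origin: centre of its underside. Stands at the left or at the right of the rail
- plates: stack of paper plates, fixed, 180 mm across, 48 mm high; origin: centre of its underside. Stands on the other side from the sheet pan
- jar: amber glass jar, loose, 66 mm across, 105 mm high; origin: centre of its underside
- mill: dark wooden pepper mill, loose, 52 mm across, 143 mm high; origin: centre of its underside
- cups: nested stack of paper cups, loose, 82 mm across, 125 mm high; origin: centre of its underside
- bottle: green glass bottle, loose, 58 mm across, 165 mm high; origin: centre of its underside
- tub: white plastic food tub with a grey lid, loose, 96 mm across, 56 mm high; origin: centre of its underside
- shaker: steel salt shaker, loose, 44 mm across, 71 mm high; origin: centre of its underside
- tongs: black serving tongs, loose, lying along own y, 220 mm long, 14 mm high, between the rail and the foil pans; origin: middle, on the table
Mind the look-alikes: they are no part of the job. What is meant by the hexkey is not orange, and is the smaller of those in its own colour.

How it is judged:
By the outcome, as a careful person would: the job done as asked, in the order asked, and still so for the second after the job is handed in, with the robot touching nothing.
It also fails if it takes over 72 s, if anything falls off the work surface, if the arm or the gripper's body presses on something with over 40 N, if the wrist force passes 120 N, or if a joint passes its speed limit or range.

### The arm

A 6-joint arm with a two-finger parallel gripper is mounted at the origin on the work surface. World frame = base frame: x ahead of the robot, y to its left, z up, the work surface at z = 0. Lengths are in m, angles in rad, forces in N, time in s.
With the tool pointing down it reaches from about 0.3 to 0.875 m from the base axis. Payload 6.4 kg.
Tool frame: the origin (TCP) lies at the very end of the fingers, on their centre line; the grasp point (between the pads) lies 19 mm behind it (ctrl.hold_point_z is the distance from the TCP to the grasp point, in m); y points along the fingers, x is the direction in which the jaws open and shut, and the axes are right-handed (so a half turn about y gives the same grasp; the last joint's range is limited). The gripper opens to 85 mm and grips with 20 to 120 N. Pads are 22 mm wide; open, the fingers measure 114 mm over their backs; the gripper's body (76 mm by 85 mm) begins 54 mm behind the grasp point. The pads swing forward as they close: fully open they stand 13 mm farther back than shut.
Start: joints at [0.92, 0.181, 1.607, -0, 1.354, -0.206], TCP at [0.247, 0.519, 0.231] pointing down, gripper open.
Joint ranges: [-2.99, 2.99], [-0.89, 2.07], [0.3, 2.58], [-1.14, 4.28], [0, 2.63], [-3.12, 3.12]. Speed limits (rad/s): [2.57, 2.57, 3.01, 3.14, 3.14, 3.14].

### API

Orientations are given as a unit quaternion [w, x, y, z].
In Python, from bench import ctrl, imaging gives the robot as it stands.
- The arm moves only by the shell command python3 -m jog 'ROWS'. ROWS is JSON, a list of rows, each a list of 3 entries, a list of its own where there are three numbers: the shift along the tool's x, y, z in cm, then the turn, a rotation vector about the tool's x, y, z in rad, then the finger opening in cm, from 0 to 8.54. A call has 1 to 12 rows; each row shifts and turns the pose as measured when the row begins, along the tool's axes as they then stand; what a row does not reach is not made up. A row lasts 1/12 s, in which the tool goes at most 41.7 mm and 7.16 degrees, less where a joint would pass 70% of its speed; a pose out of reach is approached as far as the arm can. A call is refused whole if a number of a shift passes 4.17 or a number of a turn 0.125, either way. A call with a gripper value outside its range is refused whole. The fingers move at their own pace and stop on an object; the grip force is fixed at half the most. Time passes only in rows, so rows that do not move let the fingers close. It gives the time, the measured TCP pose, the force and the opening at its end, in the units of the state.
- ctrl.get_obs(): the state, without advancing time (a new reading comes with each control period).
- imaging.camera(name): name is "scene" or "top" or "wrist"; returns a dict with "frame" (400x640x3 uint8, red, green, blue), "depth" (400x640 float32, m along the optical axis (not along the pixel's ray), 0 where there is no reading), "K" (3x3 intrinsics, pixels), "R" (3x3) and "t" (3): a world point X has camera coordinates R X + t. Camera axes: x right, y down, z forward; pixel columns grow to the right and rows downward; lengths in m; the calibration is good to about 2 mm. The wrist camera is an equidistant fisheye: a pixel r from the principal point sees the ray r / f radians off the axis. A picture is of the moment at which its call begins.
- ctrl.hand_in(): hands the job in, once; it reports no verdict.
The state is a dict: "time_s": time; "q": joint angles; "dq": joint speeds; "joint_efforts": joint torques, N m; "eef_pos": TCP position; "eef_rot": TCP orientation; "wrist_force": force on the tool from outside, world axes, zero at the start; "torque": the same for the moment, N m; "opening": opening from 0.0 (shut) to 1.0 (fully open).
Only numpy, scipy, OpenCV 4.12 (cv2) and the standard library are available. Lean on these libraries where they do the work, as an engineer would, in place of code of your own. Each camera call takes 0.05 s, during which the arm holds its last target. There are 200 camera calls.

## Working session

There is one attempt and no reset: what is moved stays moved. The work goes in short steps, Python scripts to look and compute and a shell command to move; the robot and the scene stay as the last step left them, time stands still between calls to the robot, and variables do not carry over. Pictures are saved under pics/ and viewed, about 8 in all and at most 12, crops included, and the job is handed in when it is done.

```bash
ls; mkdir -p pics; cat > h.py <<'E'
import numpy as np, cv2
from bench import ctrl, imaging
from scipy.spatial.transform import Rotation as Ro
def cam(n):
    c=imaging.camera(n); return c
def cloud(c):
    K,R,t=c["K"],c["R"],c["t"]; d=c["depth"]
    v,u=np.mgrid[:d.shape[0],:d.shape[1]]
    P=np.stack([(u-K[0,2])/K[0,0]*d,(v-K[1,2])/K[1,1]*d,d],-1)
    return (P-t)@R
def proj(c,X):
    p=(np.atleast_2d(X)@c["R"].T+c["t"]); p=p/p[:,2:]; return (p@c["K"].T)[:,:2]
def pose(o=None):
    o=o or ctrl.get_obs(); q=o["eef_rot"]; return np.array(o["eef_pos"]),Ro.from_quat([q[1],q[2],q[3],q[0]])
E
python3 - <<'E'
from h import *
import pickle
o=ctrl.get_obs(); print(o, ctrl.hold_point_z)
for n in("scene","top"):
    c=cam(n); pickle.dump(c,open(n+".pkl","wb"))
    cv2.imwrite(f"pics/{n}0.png",c["frame"][...,::-1]); print(n,c["K"],c["R"],c["t"])
E
```

```text
pics
{'time_s': 0.0, 'q': array([ 9.19695694e-01,  1.81533401e-01,  1.60804518e+00,  1.71247034e-05,
        1.35376665e+00, -2.06266008e-01]), 'dq': array([ 1.62569912e-03,  6.22669215e-04, -8.07493354e-05,  1.58455553e-03,
        1.61182482e-03,  6.99363200e-05]), 'joint_efforts': array([-1.19263546e-03, -4.44884598e+01, -3.51331758e+01, -5.45230687e-04,
        9.41390317e-03,  3.48353922e-06]), 'eef_pos': array([0.24704285, 0.51860593, 0.23037047]), 'eef_rot': array([-0.59776719,  0.59818885,  0.37680558, -0.37797095]), 'wrist_force': array([-0.26856094, -0.51441071,  0.41475595]), 'torque': array([0.04139562, 0.0009518 , 0.02142548]), 'opening': 1.0035388798233056} 0.0187
scene [[425.013104     0.         315.9267052 ]
 [  0.         425.013104   191.93897273]
 [  0.           0.           1.        ]] [[-0.00781645  0.99995573  0.00523867]
 [ 0.65888886  0.00909103 -0.75218536]
 [-0.75219969 -0.00242772 -0.65893075]] [-0.00855938 -0.20876948  1.50999354]
top [[383.82860574   0.         322.2523483 ]
 [  0.         383.82860574 196.86262803]
 [  0.           0.           1.        ]] [[-0.02114362 -0.99971011 -0.01151682]
 [-0.99233495  0.02238771 -0.12153243]
 [ 0.12175503  0.00885891 -0.99252065]] [0.01979549 0.50456857 1.10286449]
```

View pics/scene0.png

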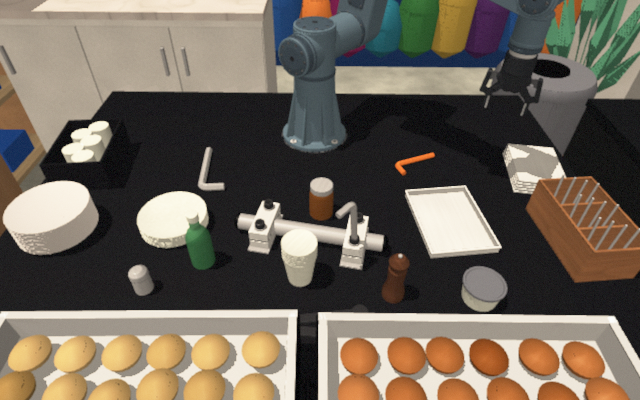

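View pics/top0.png

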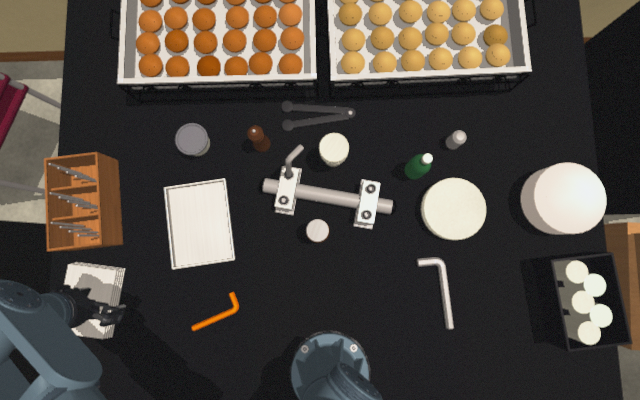

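The key stands in the far screw of the left block (scene ~(352,207), top ~(289,172)). Its short arm points away and to the robot's right. The pan is on the left (scene (450,220)). The jar, cups, mill and bottle stand around the rail. Now I'll measure them from depth.

```bash
python3 - <<'E'
from h import *
import pickle
np.set_printoptions(precision=4,suppress=True)
for n in("scene","top"):
    c=pickle.load(open(n+".pkl","rb")); P=cloud(c); F=c["frame"].astype(int)
    print("==",n)
    # tall things: components on z>0.03 mask
    m=(P[...,2]>0.012)&(c["depth"]>0)&(P[...,0]>0.2)&(P[...,0]<0.68)&(abs(P[...,1])<0.5)
    k,l,s,ce=cv2.connectedComponentsWithStats(m.astype(np.uint8))
    for i in range(1,k):
        if s[i,4]<60: continue
        Q=P[l==i]; zt=np.percentile(Q[:,2],99); T=Q[Q[:,2]>zt-0.012]
        print(s[i,:5],"z",zt.round(3),"topmid",((T.max(0)+T.min(0))/2)[:2],"box",Q.min(0)[:2],Q.max(0)[:2])
    # key
    m=(P[...,2]>0.09)&(c["depth"]>0)
    px=proj(c,[[0.46,0.08,0.2]])[0]; print(px)
    box=(slice(195,240),slice(330,365)) if n=="scene" else (slice(140,185),slice(275,308))
    Q=P[box][m[box]]; 
    for z in np.arange(0.09,0.24,0.01):
        q=Q[(Q[:,2]>=z)&(Q[:,2]<z+.01)]
        if len(q): print(z.round(3),len(q),q.mean(0),q.min(0)[:2],q.max(0)[:2])
E
```

```text
== scene
[ 479    0   68  108 2035] z 0.546 topmid [0.292 0.471] box [0.2118 0.4093] [0.3179 0.5   ]
[198 161  26  29 291] z 0.025 topmid [ 0.2615 -0.3089] box [ 0.2007 -0.3523] [ 0.3222 -0.2655]
[309 177  24  41 882] z 0.109 topmid [0.4058 0.0247] box [ 0.3723 -0.0077] [0.4399 0.0563]
[405 185  96  70 916] z 0.027 topmid [0.4371 0.3767] box [0.3041 0.2704] [0.5701 0.4831]
[ 136  191   79   77 3852] z 0.167 topmid [ 0.5858 -0.2702] box [ 0.3704 -0.4639] [ 0.6159 -0.2409]
[ 234  199  154   86 5380] z 0.204 topmid [0.5992 0.0761] box [ 0.422  -0.2049] [0.6733 0.1921]
[388 253  21   9  64] z 0.144 topmid [0.6734 0.1915] box [0.6616 0.1693] [0.68   0.2121]
[128 264  24  25 251] z 0.075 topmid [ 0.6645 -0.392 ] box [ 0.6493 -0.4147] [ 0.6799 -0.3721]
[462 266  43  17 510] z 0.06 topmid [0.6586 0.3918] box [0.6372 0.3456] [0.6799 0.4381]
[344.2976 169.1273]
0.09 17 [0.5757 0.1018 0.0939] [0.5654 0.0947] [0.5792 0.1085]
0.1 19 [0.5766 0.1004 0.1045] [0.5692 0.0936] [0.5803 0.1078]
0.11 20 [0.5774 0.0999 0.1152] [0.5717 0.0926] [0.5806 0.1072]
0.12 18 [0.5788 0.0992 0.1258] [0.5731 0.092 ] [
[... 1677 characters left out ...]
] [0.5702 0.1057]
0.1 7 [0.5689 0.1016 0.1049] [0.5656 0.094 ] [0.5725 0.108 ]
0.11 5 [0.5683 0.0981 0.1159] [0.5655 0.0929] [0.5718 0.1035]
0.12 5 [0.5698 0.0982 0.1257] [0.5664 0.0917] [0.5726 0.1055]
0.13 7 [0.5701 0.0978 0.1351] [0.5675 0.0912] [0.5736 0.104 ]
0.14 7 [0.5718 0.0955 0.1464] [0.5686 0.0897] [0.5758 0.1028]
0.15 5 [0.5716 0.0948 0.1547] [0.5694 0.0911] [0.5732 0.0997]
0.16 7 [0.5727 0.0945 0.1646] [0.57   0.0883] [0.5755 0.1017]
0.17 7 [0.5742 0.0926 0.1755] [0.5721 0.0869] [0.5776 0.1005]
0.18 6 [0.575  0.0934 0.1852] [0.5733 0.0859] [0.5778 0.0994]
0.19 25 [0.5857 0.0846 0.197 ] [0.5722 0.0537] [0.6164 0.0984]
0.2 107 [0.5979 0.0751 0.204 ] [0.5775 0.0536] [0.6214 0.0947]
```

```bash
python3 - <<'E'
from h import *
import pickle
a=pickle.load(open("scene.pkl","rb"))["frame"][180:290,220:420]; b=pickle.load(open("top.pkl","rb"))["frame"][130:240,250:400]
a=cv2.resize(a,None,fx=3.3,fy=3.3,interpolation=cv2.INTER_CUBIC)[:300]; 
a=cv2.resize(pickle.load(open("scene.pkl","rb"))["frame"][190:270,225:425],(800,320),interpolation=cv2.INTER_CUBIC)
b=cv2.resize(pickle.load(open("top.pkl","rb"))["frame"][140:210,250:450],(800,280),interpolation=cv2.INTER_CUBIC)
cv2.imwrite("pics/crop.png",np.vstack([a,b])[...,::-1])
E
```

```text
(no output)
```

View pics/crop.png

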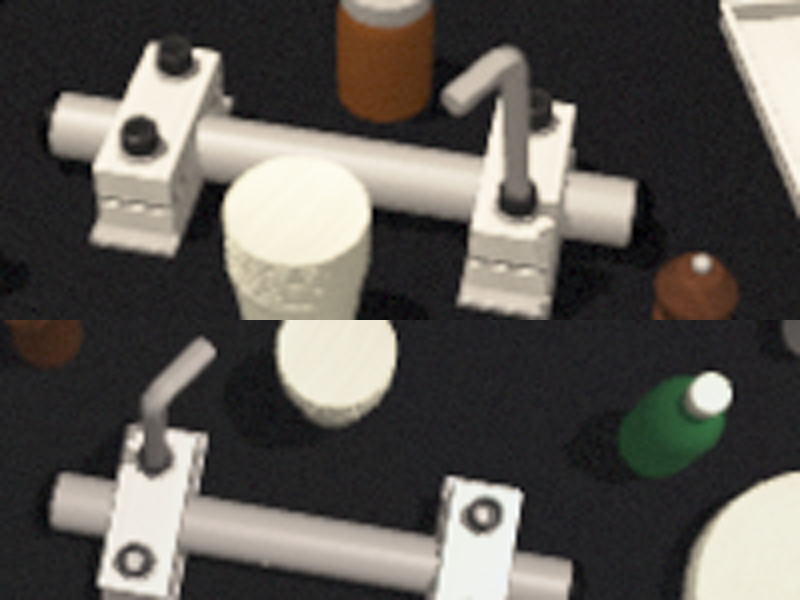

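```bash
cat >> h.py <<'E'
def go(tp,ty,tx,quiet=False):
    """target TCP pos, finger dir, jaw dir -> shift in tool axes (cm), rotvec in tool axes"""
    p,R=pose(); ty=np.array(ty,float)/np.linalg.norm(ty); tx=np.array(tx,float); tx-=ty*(tx@ty); tx/=np.linalg.norm(tx)
    best=None
    for s in (1,-1):
        M=np.stack([s*tx,ty,np.cross(s*tx,ty)],1)
        rv=(R.inv()*Ro.from_matrix(M)).as_rotvec()
        dnow=R.inv().apply(np.array(tp)-p)*100; daft=M.T@(np.array(tp)-p)*100
        print("s",s,"rotvec",rv.round(3),"|rv|deg",np.degrees(np.linalg.norm(rv)).round(1),"shift before turning",dnow.round(2),"after",daft.round(2))
def az(d): return np.array([np.cos(np.radians(d)),np.sin(np.radians(d)),0])
E
python3 - <<'E'
from h import *
import pickle
np.set_printoptions(precision=4,suppress=True)
p,R=pose(); print(R.as_matrix())
for n,box in(("scene",(slice(195,240),slice(330,365))),("top",(slice(140,185),slice(275,308)))):
    c=pickle.load(open(n+".pkl","rb")); P=cloud(c)[box]; m=(P[...,2]>.188)
    Q=P[m]; ax=np.array([.7,-.7]); 
    Q=Q[((Q[:,:2]-[.58,.093])@ax>.012)]
    u,s,v=np.linalg.svd(Q-Q.mean(0),full_matrices=False); d=v[0]*np.sign(v[0,0]); print(n,len(Q),Q.mean(0),d,np.degrees(np.arctan2(d[1],d[0])), "slope",np.degrees(np.arcsin(d[2])))
    pr=(Q-Q.mean(0))@d; print("tip",Q.mean(0)+d*pr.max())
f=-45
g=np.array([.576,.0975,.133]); a=np.radians(20)
fd=np.cos(a)*az(f)-np.sin(a)*np.array([0,0,1])
go(g+fd*(ctrl.hold_point_z-0.004)-fd*.12,fd,az(f+90))
E
```

```text
[[ 0.4303 -0.0009 -0.9027]
 [ 0.9027 -0.0012  0.4303]
 [-0.0015 -1.      0.0003]]
scene 146 [0.6609 0.0661 0.2544] [ 0.7229 -0.0619  0.6882] -4.894879162754088 slope 43.48475620398347
tip [1.2736 0.0137 0.8377]
top 88 [0.6025 0.0701 0.2037] [ 0.7224 -0.6805 -0.1225] -43.288014845442405 slope -7.037675947989961
tip [0.617  0.0564 0.2012]
s 1 rotvec [-1.209  0.298  0.207] |rv|deg 72.3 shift before turning [-20.55   6.17 -38.49] after [-6.52 42.64 -8.98]
s -1 rotvec [ 0.279 -2.333  1.634] |rv|deg 164.0 shift before turning [-20.55   6.17 -38.49] after [ 6.52 42.64  8.98]
```

```bash
python3 - <<'E'
from h import *
go([.45,.24,.28],[0,0,-1],pose()[1].as_matrix()[:,0])
E
```

```text
s 1 rotvec [-0.    -0.    -0.002] |rv|deg 0.1 shift before turning [-16.43  -4.93 -30.3 ] after [-16.43  -4.95 -30.31]
s -1 rotvec [ 2.000e-03  3.142e+00 -0.000e+00] |rv|deg 180.0 shift before turning [-16.43  -4.93 -30.3 ] after [16.43 -4.95 30.31]
```

```bash
python3 -m jog '[[[-1.4,-0.4,-2.5],[0,0,0],5],[[-1.4,-0.4,-2.5],[0,0,0],5],[[-1.4,-0.4,-2.5],[0,0,0],5],[[-1.4,-0.4,-2.5],[0,0,0],5],[[-1.4,-0.4,-2.5],[0,0,0],5],[[-1.4,-0.4,-2.5],[0,0,0],5],[[-1.4,-0.4,-2.5],[0,0,0],5],[[-1.4,-0.4,-2.5],[0,0,0],5],[[-1.4,-0.4,-2.5],[0,0,0],5],[[-1.4,-0.4,-2.5],[0,0,0],5],[[-1.4,-0.4,-2.5],[0,0,0],5],[[-1.4,-0.4,-2.5],[0,0,0],5]]'
python3 -m jog '[[[0,0,0],[-0.1,0.025,0.017],5],[[0,0,0],[-0.1,0.025,0.017],5],[[0,0,0],[-0.1,0.025,0.017],5],[[0,0,0],[-0.1,0.025,0.017],5],[[0,0,0],[-0.1,0.025,0.017],5],[[0,0,0],[-0.1,0.025,0.017],5],[[0,0,0],[-0.1,0.025,0.017],5],[[0,0,0],[-0.1,0.025,0.017],5],[[0,0,0],[-0.1,0.025,0.017],5],[[0,0,0],[-0.1,0.025,0.017],5],[[0,0,0],[-0.1,0.025,0.017],5],[[0,0,0],[-0.1,0.025,0.017],5]]'
python3 - <<'E'
from h import *
print(ctrl.get_obs()["q"].round(2))
f=-43; g=np.array([.576,.0975,.133]); a=np.radians(20)
fd=np.cos(a)*az(f)-np.sin(a)*np.array([0,0,1])
for b in (.12,0.0): go(g+fd*(.015-b),fd,az(f+90))
E
```

```text
time_s: 1.1
eef_pos: [0.4472, 0.2283, 0.2737]
eef_rot: [0.596, -0.596, -0.376, 0.385]
wrist_force: [-0.4, 0.9, 0.3]
opening: 0.582
time_s: 2.1
eef_pos: [0.4267, 0.2411, 0.2848]
eef_rot: [-0.189, 0.918, 0.34, -0.074]
wrist_force: [0.2, 0.8, -0.0]
opening: 0.589
[ 0.87  0.23  1.85 -1.14  1.5   0.53]
s 1 rotvec [-0.06  -0.034 -0.104] |rv|deg 7.2 shift before turning [ 0.94 14.53  6.33] after [-0.32 14.16  7.18]
s -1 rotvec [ 0.162  3.102 -0.093] |rv|deg 178.0 shift before turning [ 0.94 14.53  6.33] after [ 0.32 14.16 -7.18]
s 1 rotvec [-0.06  -0.034 -0.104] |rv|deg 7.2 shift before turning [ 2.2  26.44  5.64] after [-0.32 26.16  7.18]
s -1 rotvec [ 0.162  3.102 -0.093] |rv|deg 178.0 shift before turning [ 2.2  26.44  5.64] after [ 0.32 26.16 -7.18]
```

```bash
python3 -m jog '[[[0.15,2.4,1.05],[0,0,0],5],[[0.15,2.4,1.05],[0,0,0],5],[[0.15,2.4,1.05],[0,0,0],5],[[0.15,2.4,1.05],[0,0,0],5],[[0.15,2.4,1.05],[0,0,0],5],[[0.15,2.4,1.05],[0,0,0],5],[[0,0,0],[-0.03,-0.017,-0.05],5],[[0,0,0],[-0.03,-0.017,-0.05],5]]'
python3 - <<'E'
from h import *
print(ctrl.get_obs()["q"].round(2))
f=-43; g=np.array([.576,.0975,.133]); a=np.radians(20)
fd=np.cos(a)*az(f)-np.sin(a)*np.array([0,0,1])
for b in (.12,0.0): go(g+fd*(.015-b),fd,az(f+90))
c=cam("wrist"); cv2.imwrite("pics/w1.png",c["frame"][...,::-1])
E
```

```text
time_s: 2.77
eef_pos: [0.452, 0.2223, 0.1756]
eef_rot: [-0.218, 0.908, 0.34, -0.108]
wrist_force: [0.1, 1.0, 0.2]
opening: 0.586
[ 0.79  0.37  1.89 -1.14  1.32  0.61]
s 1 rotvec [-0.143  0.006 -0.103] |rv|deg 10.1 shift before turning [ 0.07  7.15 -3.05] after [-0.67  7.48 -2.01]
s -1 rotvec [-0.161 -3.123  0.224] |rv|deg 179.6 shift before turning [ 0.07  7.15 -3.05] after [0.67 7.48 2.01]
s 1 rotvec [-0.143  0.006 -0.103] |rv|deg 10.1 shift before turning [ 1.29 18.96 -4.76] after [-0.67 19.48 -2.01]
s -1 rotvec [-0.161 -3.123  0.224] |rv|deg 179.6 shift before turning [ 1.29 18.96 -4.76] after [ 0.67 19.48  2.01]
```

View pics/w1.png

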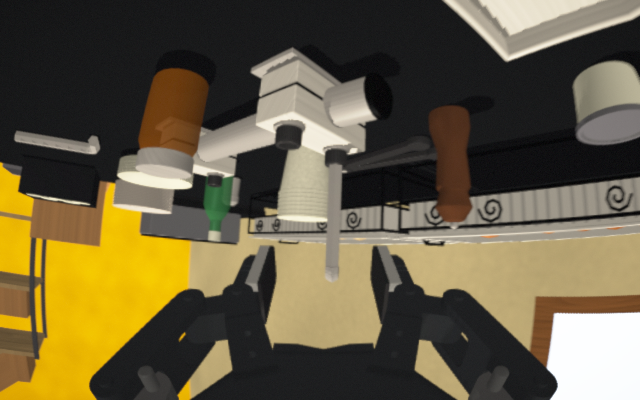

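The fisheye picture (upside down) shows the key standing at about (333,215), centred between the fingers, with the socket at (336,157). Joint 4 is at its limit here; it should ease off closer in.

```bash
python3 -m jog '[[[0,1.8,-0.5],[0,0,0],5],[[0,1.8,-0.5],[0,0,0],5],[[0,1.8,-0.5],[0,0,0],5],[[0,1.8,-0.5],[0,0,0],5],[[0,0,0],[-0.03,0,-0.05],5],[[0,0,0],[-0.03,0,-0.05],5]]'
python3 - <<'E'
from h import *
print(ctrl.get_obs()["q"].round(2)); print(pose()[1].as_matrix().round(3))
f=-43; g=np.array([.576,.0975,.133])
for A in(20,27):
  a=np.radians(A)
  fd=np.cos(a)*az(f)-np.sin(a)*np.array([0,0,1])
  for b in (.1,.07,0.0): go(g+fd*(.015-b),fd,az(f+90))
E
```

```text
time_s: 3.32
eef_pos: [0.4726, 0.2083, 0.1797]
eef_rot: [-0.241, 0.897, 0.351, -0.116]
wrist_force: [-0.3, 0.7, 0.1]
opening: 0.587
[ 0.72  0.32  1.92 -1.14  1.24  0.55]
[[ 0.727  0.574 -0.376]
 [ 0.685 -0.638  0.351]
 [-0.038 -0.514 -0.857]]
s 1 rotvec [-0.192  0.007 -0.075] |rv|deg 11.8 shift before turning [-0.52  7.08 -2.17] after [-1.05  7.31 -0.79]
s -1 rotvec [-0.117 -3.118  0.3  ] |rv|deg 179.6 shift before turning [-0.52  7.08 -2.17] after [1.05 7.31 0.79]
s 1 rotvec [-0.192  0.007 -0.075] |rv|deg 11.8 shift before turning [-0.3  10.02 -2.74] after [-1.05 10.31 -0.79]
s -1 rotvec [-0.117 -3.118  0.3  ] |rv|deg 179.6 shift before turning [-0.3  10.02 -2.74] after [ 1.05 10.31  0.79]
s 1 rotvec [-0.192  0.007 -0.075] |rv|deg 11.8 shift before turning [ 0.22 16.87 -4.07] after [-1.05 17.31 -0.79]
s -1 rotvec [-0.117 -3.118  0.3  ] |rv|deg 179.6 shift before turning [ 0.22 16.87 -4.07] after [ 1.05 17.31  0.79]
s 1 rotvec [-0.07   0.002 -0.075] |rv|deg 5.9 shift before turning [-0.53  6.95 -3.19] after [-1.05  7.09 -2.71]
s -1 rotvec [-0.117 -3.135  0.109] |rv|deg 179.9 shift before turning [-0.53  6.95 -3.19] after [1.05 7.09 2.71]
s 1 rotvec [-0.07   0.002 -0.075] |rv|deg 5.9 shift before turning [-0.31  9.93 -3.4 ] after [-1.05 10.09 -2.71]
s -1 rotvec [-0.117 -3.135  0.109] |rv|deg 179.9 shift before turning [-0.31  9.93 -3.4 ] after [ 1.05 10.09  2.71]
s 1 rotvec [-0.07   0.002 -0.075] |rv|deg 5.9 shift before turning [ 0.22 16.89 -3.89] after [-1.05 17.09 -2.71]
s -1 rotvec [-0.117 -3.135  0.109] |rv|deg 179.9 shift before turning [ 0.22 16.89 -3.89] after [ 1.05 17.09  2.71]
```

```bash
python3 -m jog '[[[-0.2,2,-0.5],[0,0,0],5],[[-0.2,2,-0.5],[0,0,0],5],[[-0.1,2,-0.5],[0,0,0],5],[[-0.1,1.5,-0.5],[0,0,0],5],[[-0.1,1.5,-0.5],[0,0,0],5],[[-0.1,1.5,-0.5],[0,0,0],5]]'
python3 - <<'E'
from h import *
print(ctrl.get_obs()["q"].round(2)); print(pose()[1].as_matrix().round(3))
f=-43; g=np.array([.576,.0975,.133])
for A in(20,30):
  a=np.radians(A)
  fd=np.cos(a)*az(f)-np.sin(a)*np.array([0,0,1])
  for b in (.05,0.0): go(g+fd*(.015-b),fd,az(f+90))
E
```

```text
time_s: 3.82
eef_pos: [0.5247, 0.1534, 0.1688]
eef_rot: [-0.269, 0.893, 0.336, -0.132]
wrist_force: [0.6, 0.3, 0.2]
opening: 0.583
[ 0.55  0.31  1.92 -1.14  1.11  0.44]
[[ 0.74   0.529 -0.416]
 [ 0.67  -0.63   0.393]
 [-0.054 -0.57  -0.82 ]]
s 1 rotvec [-0.26  0.01 -0.1 ] |rv|deg 16.0 shift before turning [-0.11  4.9  -0.49] after [-0.6   4.83  0.78]
s -1 rotvec [-0.156 -3.102  0.406] |rv|deg 179.4 shift before turning [-0.11  4.9  -0.49] after [ 0.6   4.83 -0.78]
s 1 rotvec [-0.26  0.01 -0.1 ] |rv|deg 16.0 shift before turning [ 0.38  9.71 -1.78] after [-0.6   9.83  0.78]
s -1 rotvec [-0.156 -3.102  0.406] |rv|deg 179.4 shift before turning [ 0.38  9.71 -1.78] after [ 0.6   9.83 -0.78]
s 1 rotvec [-0.086  0.001 -0.1  ] |rv|deg 7.6 shift before turning [-0.11  4.8  -1.1 ] after [-0.6   4.84 -0.68]
s -1 rotvec [-0.157 -3.134  0.134] |rv|deg 179.9 shift before turning [-0.11  4.8  -1.1 ] after [0.6  4.84 0.68]
s 1 rotvec [-0.086  0.001 -0.1  ] |rv|deg 7.6 shift before turning [ 0.39  9.76 -1.52] after [-0.6   9.84 -0.68]
s -1 rotvec [-0.157 -3.134  0.134] |rv|deg 179.9 shift before turning [ 0.39  9.76 -1.52] after [0.6  9.84 0.68]
```

```bash
python3 -m jog '[[[0,0.8,-0.1],[-0.02,0,-0.05],5],[[0,0.8,-0.1],[-0.04,0,-0.05],5],[[0,0.8,-0.1],[-0.04,0,-0.02],5],[[0,0.6,-0.1],[-0.03,0,0],5],[[0,0.6,-0.1],[-0.03,0,0],5]]'
cat > look.py <<'E'
from h import *
print(ctrl.get_obs()["q"].round(2)); M=pose()[1].as_matrix(); print("az",np.degrees(np.arctan2(M[1,1],M[0,1])).round(1),"down",np.degrees(np.arcsin(-M[2,1])).round(1))
f=-43; g=np.array([.576,.0975,.133])
for A in(25,30,35):
  a=np.radians(A)
  fd=np.cos(a)*az(f)-np.sin(a)*np.array([0,0,1])
  go(g+fd*.015,fd,az(f+90))
E
python3 look.py
```

```text
time_s: 4.23
eef_pos: [0.5339, 0.1711, 0.1992]
eef_rot: [-0.267, 0.887, 0.358, -0.123]
wrist_force: [0.3, -0.3, -0.7]
opening: 0.585
[ 0.57  0.26  1.9  -1.14  1.11  0.4 ]
az -46.7 down 34.1
s 1 rotvec [-0.159  0.001 -0.053] |rv|deg 9.6 shift before turning [-1.88 12.01  0.69] after [-2.51 11.64  2.58]
s -1 rotvec [-0.083 -3.129  0.25 ] |rv|deg 179.9 shift before turning [-1.88 12.01  0.69] after [ 2.51 11.64 -2.58]
s 1 rotvec [-0.072 -0.001 -0.053] |rv|deg 5.1 shift before turning [-1.88 12.03  0.82] after [-2.51 11.82  1.69]
s -1 rotvec [ 0.083  3.137 -0.113] |rv|deg 179.9 shift before turning [-1.88 12.03  0.82] after [ 2.51 11.82 -1.69]
s 1 rotvec [ 0.015 -0.003 -0.053] |rv|deg 3.2 shift before turning [-1.88 12.03  0.95] after [-2.51 11.93  0.78]
s -1 rotvec [0.083 3.137 0.024] |rv|deg 179.8 shift before turning [-1.88 12.03  0.95] after [ 2.51 11.93 -0.78]
```

```bash
python3 -m jog '[[[-0.5,1.2,0.2],[0.01,0,-0.02],5],[[-0.5,1.2,0.2],[0.01,0,-0.02],5],[[-0.5,1.2,0.2],[0.01,0,-0.01],5],[[-0.5,1.2,0.2],[0,0,0],5]]'
python3 look.py
```

```text
time_s: 4.57
eef_pos: [0.5441, 0.145, 0.1768]
eef_rot: [-0.295, 0.871, 0.372, -0.129]
wrist_force: [-0.7, 0.6, 0.7]
opening: 0.585
[ 0.48  0.23  1.96 -1.14  0.97  0.37]
az -43.9 down 37.6
s 1 rotvec [-0.219 -0.002 -0.012] |rv|deg 12.6 shift before turning [-1.2   8.57 -0.25] after [-1.3   8.4   1.61]
s -1 rotvec [ 0.019  3.121 -0.343] |rv|deg 179.9 shift before turning [-1.2   8.57 -0.25] after [ 1.3   8.4  -1.61]
s 1 rotvec [-0.132 -0.002 -0.012] |rv|deg 7.6 shift before turning [-1.2   8.59 -0.13] after [-1.3   8.52  1.01]
s -1 rotvec [ 0.019  3.132 -0.207] |rv|deg 179.9 shift before turning [-1.2   8.59 -0.13] after [ 1.3   8.52 -1.01]
s 1 rotvec [-0.045 -0.003 -0.012] |rv|deg 2.7 shift before turning [-1.2  8.6  0. ] after [-1.3   8.58  0.39]
s -1 rotvec [ 0.019  3.138 -0.07 ] |rv|deg 179.8 shift before turning [-1.2  8.6  0. ] after [ 1.3   8.58 -0.39]
```

```bash
python3 -m jog '[[[-0.5,1,0],[0,0,0],5],[[-0.5,1.2,0],[0,0,0],5],[[-0.3,1.5,0],[0,0,0],5],[[0,1.5,0],[0,0,0],5],[[0,1,0],[0,0,0],5]]'
python3 look.py
```

```text
time_s: 4.98
eef_pos: [0.571, 0.1083, 0.1499]
eef_rot: [-0.311, 0.868, 0.36, -0.14]
wrist_force: [-0.3, 0.3, -0.1]
opening: 0.584
[ 0.37  0.27  1.95 -1.14  0.89  0.32]
az -45.5 down 39.9
s 1 rotvec [-0.261  0.002 -0.033] |rv|deg 15.1 shift before turning [-0.34  3.39  0.2 ] after [-0.45  3.21  1.07]
s -1 rotvec [-0.052 -3.112  0.409] |rv|deg 179.9 shift before turning [-0.34  3.39  0.2 ] after [ 0.45  3.21 -1.07]
s 1 rotvec [-0.174  0.001 -0.033] |rv|deg 10.1 shift before turning [-0.34  3.42  0.33] after [-0.45  3.3   0.91]
s -1 rotvec [-0.052 -3.129  0.273] |rv|deg 180.0 shift before turning [-0.34  3.42  0.33] after [ 0.45  3.3  -0.91]
s 1 rotvec [-0.087 -0.001 -0.033] |rv|deg 5.3 shift before turning [-0.34  3.44  0.46] after [-0.45  3.37  0.75]
s -1 rotvec [ 0.052  3.137 -0.136] |rv|deg 180.0 shift before turning [-0.34  3.44  0.46] after [ 0.45  3.37 -0.75]
```

```bash
python3 -m jog '[[[-0.2,1,0.1],[0,0,-0.02],5],[[-0.1,1,0.1],[0,0,-0.015],5],[[-0.1,1,0.1],[0,0,0],5],[[0,0.6,0.1],[0,0,0],5]]'
python3 look.py; python3 - <<'E'
from h import *
c=cam("wrist"); cv2.imwrite("pics/w2.png",c["frame"][...,::-1])
E
```

```text
time_s: 5.32
eef_pos: [0.5905, 0.0913, 0.1331]
eef_rot: [-0.328, 0.859, 0.366, -0.143]
wrist_force: [-0.5, 0.2, 0.2]
opening: 0.585
[ 0.31  0.3   1.95 -1.14  0.81  0.29]
az -44.0 down 41.9
s 1 rotvec [-0.295 -0.002 -0.014] |rv|deg 16.9 shift before turning [-0.54  0.34  0.56] after [-0.54  0.16  0.64]
s -1 rotvec [ 0.021  3.105 -0.461] |rv|deg 179.9 shift before turning [-0.54  0.34  0.56] after [ 0.54  0.16 -0.64]
s 1 rotvec [-0.207 -0.003 -0.013] |rv|deg 11.9 shift before turning [-0.54  0.38  0.69] after [-0.54  0.22  0.75]
s -1 rotvec [ 0.021  3.122 -0.325] |rv|deg 179.8 shift before turning [-0.54  0.38  0.69] after [ 0.54  0.22 -0.75]
s 1 rotvec [-0.12  -0.003 -0.013] |rv|deg 6.9 shift before turning [-0.54  0.4   0.82] after [-0.54  0.29  0.86]
s -1 rotvec [ 0.021  3.133 -0.189] |rv|deg 179.8 shift before turning [-0.54  0.4   0.82] after [ 0.54  0.29 -0.86]
```

View pics/w2.png

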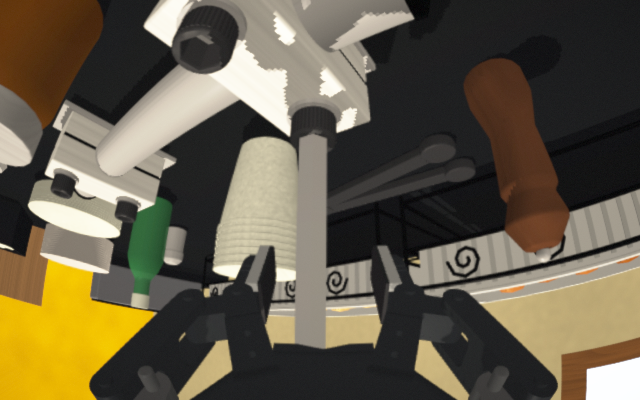

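```bash
python3 -m jog '[[[-0.3,0.25,0.45],[0,0,-0.01],5],[[-0.25,0.2,0.45],[0,0,0],5],[[0,0,0],[0,0,0],0],[[0,0,0],[0,0,0],0],[[0,0,0],[0,0,0],0],[[0,0,0],[0,0,0],0],[[0,0,0],[0,0,0],0],[[0,0,0],[0,0,0],0],[[0,0,0],[0,0,0],0]]'
python3 look.py
```

```text
time_s: 6.12
eef_pos: [0.5841, 0.091, 0.1256]
eef_rot: [-0.332, 0.857, 0.367, -0.145]
wrist_force: [1.2, -1.9, -1.5]
opening: 0.147
[ 0.3   0.29  1.96 -1.14  0.79  0.3 ]
az -43.7 down 42.5
s 1 rotvec [-0.306 -0.001 -0.01 ] |rv|deg 17.5 shift before turning [-0.07  0.17 -0.3 ] after [-0.07  0.25 -0.23]
s -1 rotvec [ 0.015  3.104 -0.479] |rv|deg 179.9 shift before turning [-0.07  0.17 -0.3 ] after [0.07 0.25 0.23]
s 1 rotvec [-0.219 -0.001 -0.01 ] |rv|deg 12.5 shift before turning [-0.07  0.2  -0.17] after [-0.07  0.23 -0.12]
s -1 rotvec [ 0.015  3.121 -0.343] |rv|deg 179.9 shift before turning [-0.07  0.2  -0.17] after [0.07 0.23 0.12]
s 1 rotvec [-0.131 -0.002 -0.01 ] |rv|deg 7.6 shift before turning [-0.07  0.23 -0.04] after [-0.07  0.23 -0.01]
s -1 rotvec [ 0.015  3.133 -0.206] |rv|deg 179.9 shift before turning [-0.07  0.23 -0.04] after [0.07 0.23 0.01]
```

```bash
cat >> h.py <<'E'
def w(v): print("world cm",v,"-> tool",pose()[1].inv().apply(v).round(2))
E
python3 - <<'E'
from h import *
import json
a=np.radians(7); f=az(-43.3); zk=np.sin(a)*f+np.cos(a)*az(0)*0+np.cos(a)*np.array([0,0,1]); 
p,R=pose(); yk=R.as_matrix()[:,0]; zk-=yk*(zk@yk); zk/=np.linalg.norm(zk); xk=np.cross(yk,zk)
o=np.array([.5810,.0925,.201]); Rk=Ro.from_matrix(np.stack([xk,yk,zk],1))
T=R.inv()*Rk; pt=R.inv().apply(o-p)
json.dump({"R":T.as_matrix().tolist(),"p":pt.tolist()},open("grip.json","w"))
print(T.as_matrix().round(3),pt.round(4),np.degrees(np.arctan2(xk[1],xk[0])))
w(zk*4); w(np.array([0,0,10]))
E
```

```text
[[-0.     1.    -0.   ]
 [ 0.814 -0.    -0.581]
 [-0.581 -0.    -0.814]] [-0.0013 -0.0534 -0.0533] -43.52984642801118
world cm [ 0.36654237 -0.32192333  3.97014006] -> tool [ 0.   -2.32 -3.26]
world cm [ 0  0 10] -> tool [-0.05 -6.76 -7.37]
```

```bash
python3 -m jog '[[[0,-0.3,-0.4],[0,0,0],0],[[0,-0.6,-0.8],[0,0,0],0],[[0,-0.6,-0.8],[0,0,0],0],[[0,-0.6,-0.8],[0,0,0],0],[[0,-0.6,-0.8],[0,0,0],0]]'
python3 look.py | head -2
python3 -m jog '[[[0,-1.3,-1.5],[0,0,0],0],[[0,-1.3,-1.5],[0,0,0],0],[[0,-1.3,-1.5],[0,0,0],0],[[0,-1.3,-1.5],[0,0,0],0],[[0,-1.3,-1.5],[0,0,0],0],[[0,-1.3,-1.5],[0,0,0],0]]'
python3 look.py |head -2
```

```text
time_s: 6.53
eef_pos: [0.5853, 0.0886, 0.1677]
eef_rot: [-0.335, 0.855, 0.367, -0.148]
wrist_force: [0.2, 0.3, -2.6]
opening: 0.151
[ 0.3   0.21  1.95 -1.05  0.83  0.17]
az -43.8 down 42.9
time_s: 7.03
eef_pos: [0.5854, 0.087, 0.2866]
eef_rot: [-0.338, 0.853, 0.366, -0.153]
wrist_force: [0.6, -0.1, -3.0]
opening: 0.151
[ 0.29  0.03  1.87 -0.86  0.98 -0.13]
az -44.0 down 43.6
```

```bash
cat >> h.py <<'E'
import json
S=np.array([.570,.102,.079])
def tgt(psi,org,tilt=0,S_=None):
    """tool pose so that key has short arm down, long arm az psi (tilt: long end lower, deg), origin org"""
    g=json.load(open("grip.json")); T=Ro.from_matrix(g["R"]); pt=np.array(g["p"])
    t=np.radians(tilt); z=-(np.cos(t)*az(psi)-np.sin(t)*np.array([0,0,1])); x=-np.array([0,0,1])*np.cos(t)-np.sin(t)*az(psi)
    Rk=Ro.from_matrix(np.stack([x,np.cross(z,x),z],1)); Rt=Rk*T.inv(); pp=np.array(org)-Rt.apply(pt)
    p,R=pose(); rv=(R.inv()*Rt).as_rotvec()
    print("psi",psi,"TCP",pp.round(4),"rotvec",rv.round(3),np.degrees(np.linalg.norm(rv)).round(1),"shift before",(R.inv().apply(pp-p)*100).round(2),"after",(Rt.inv().apply(pp-p)*100).round(2))
    return pp,Rt
def key():
    g=json.load(open("grip.json")); p,R=pose(); Rk=R*Ro.from_matrix(g["R"]); M=Rk.as_matrix()
    print("key origin",(p+R.apply(g["p"])).round(4),"x(short)",M[:,0].round(3),"-z(long)",(-M[:,2]).round(3),"psi",np.degrees(np.arctan2(-M[1,2],-M[0,2])).round(1))
E
python3 - <<'E'
from h import *
key()
for ps in(136.7,196.7): tgt(ps,S+[0,0,.12])
E
```

```text
key origin [0.5838 0.0881 0.362 ] x(short) [ 0.719 -0.68  -0.14 ] -z(long) [-0.111  0.086 -0.99 ] psi 142.3
psi 136.7 TCP [0.5168 0.154  0.1866] rotvec [ 1.43   0.002 -0.015] 82.0 shift before [ 0.31 -0.05 13.85] after [ 0.17 13.71  1.99]
psi 196.7 TCP [0.4983 0.0819 0.1866] rotvec [ 1.281 -1.127 -0.121] 98.0 shift before [-6.21  2.62 11.44] after [ 2.01 13.07  1.09]
```

```bash
python3 -m jog '[[[0,0,0],[0.086,-0.075,-0.008],0],[[0,0,0],[0.086,-0.075,-0.008],0],[[0,0,0],[0.086,-0.075,-0.008],0],[[0,0,0],[0.086,-0.075,-0.008],0],[[0,0,0],[0.086,-0.075,-0.008],0],[[0,0,0],[0.086,-0.075,-0.008],0],[[0,0,0],[0.086,-0.075,-0.008],0],[[0,0,0],[0.086,-0.075,-0.008],0]]'
python3 -m jog '[[[0,0,0],[0.086,-0.075,-0.008],0],[[0,0,0],[0.086,-0.075,-0.008],0],[[0,0,0],[0.086,-0.075,-0.008],0],[[0,0,0],[0.086,-0.075,-0.008],0],[[0,0,0],[0.086,-0.075,-0.008],0],[[0,0,0],[0.086,-0.075,-0.008],0],[[0,0,0],[0.086,-0.075,-0.008],0]]'
python3 - <<'E'
from h import *
print(ctrl.get_obs()["q"].round(2)); key(); tgt(196.7,S+[0,0,.12])
E
```

```text
time_s: 7.7
eef_pos: [0.5822, 0.094, 0.2949]
eef_rot: [-0.486, 0.584, 0.412, -0.503]
wrist_force: [0.7, 0.6, -1.2]
opening: 0.149
time_s: 8.28
eef_pos: [0.5845, 0.0935, 0.2999]
eef_rot: [0.525, -0.239, -0.376, 0.725]
wrist_force: [0.5, -0.2, -2.3]
opening: 0.153
[ 0.04  0.65  0.97 -0.17  2.15 -1.94]
key origin [0.6556 0.1167 0.3101] x(short) [-0.043  0.037 -0.998] -z(long) [-0.942 -0.336  0.028] psi -160.4
psi 196.7 TCP [0.4983 0.0819 0.1866] rotvec [-0.029  0.069  0.011] 4.4 shift before [ 1.23 14.23 -0.11] after [ 1.37 14.21  0.4 ]
```

```bash
python3 -m jog '[[[0.2,2.4,0],[0,0.02,0],0],[[0.2,2.4,0],[-0.02,0.025,0],0],[[0.2,2.4,0],[-0.01,0.02,0],0],[[0.2,2.4,0],[0,0.02,0],0],[[0.2,2.4,0],[0,0,0],0],[[0.2,2,0],[0,0,0],0],[[0,0,0],[0,0,0],0]]'
python3 - <<'E'
from h import *
import pickle
key(); tgt(196.7,S+[0,0,.12])
a,b=cam("scene"),cam("top"); pickle.dump((a,b),open("v2.pkl","wb"))
pa=proj(a,S)[0];pb=proj(b,S)[0];print(pa,pb)
def crop(c,p,u,v):
    x,y=int(p[0])-u,int(p[1])-v; print(x,y); return cv2.resize(c["frame"][y:y+70,x:x+100],(700,490) if 0 else (560,392) if 0 else (420,294),interpolation=cv2.INTER_CUBIC)
i=np.vstack([crop(a,pa,60,50),crop(b,pb,50,40)]); cv2.imwrite("pics/v2.png",i[...,::-1])
E
```

```text
time_s: 8.87
eef_pos: [0.5001, 0.0834, 0.1711]
eef_rot: [0.539, -0.27, -0.364, 0.71]
wrist_force: [-0.1, -0.4, -3.5]
opening: 0.148
key origin [0.5721 0.1024 0.1828] x(short) [-0.011  0.005 -1.   ] -z(long) [-0.962 -0.274  0.009] psi -164.1
psi 196.7 TCP [0.4983 0.0819 0.1866] rotvec [-0.009 -0.007  0.015] 1.1 shift before [-0.08 -1.13  1.08] after [-0.09 -1.14  1.07]
[352.85207987 236.67418016] [288.89692276 172.8882733 ]
292 186
238 132
```

View pics/v2.png

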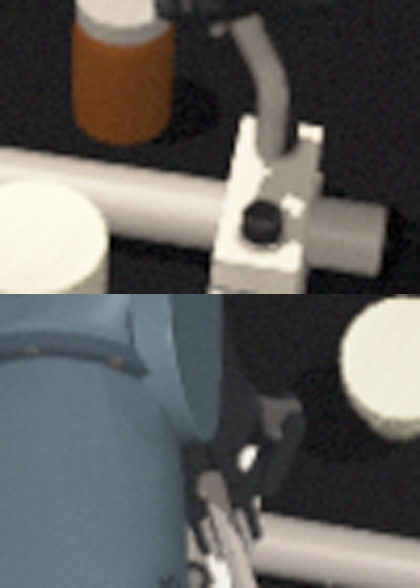

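The scene view shows the short arm coming down at about crop (275,130), nearly above the free head at crop (262,222). The top view is blocked by the arm. I'll measure both with scene depth.

```bash
cat > m.py <<'E'
from h import *
import pickle,sys
np.set_printoptions(precision=4,suppress=True)
a=pickle.load(open("v2.pkl","rb"))[0]; P=cloud(a); F=a["frame"].astype(int)
r=(slice(186,256),slice(330,372)); Q=P[r]; B=F[r].max(-1)
m=(Q[...,2]>.068)&(Q[...,2]<.095)&(B<70)&(abs(Q[...,0]-.57)<.03)&(abs(Q[...,1]-.102)<.025)
q=Q[m]; print("head",len(q),q.mean(0),q.min(0),q.max(0)); t=q[q[:,2]>.0765]; print("top",len(t),t.mean(0),t.min(0),t.max(0),"mid",(t.min(0)+t.max(0))/2)
v,u=np.where(m); print("px u",u.min()+330,u.max()+330,"v",v.min()+186,v.max()+186)
for z in np.arange(.12,.2,.01):
    k=(Q[...,2]>z)&(Q[...,2]<z+.01)&(abs(Q[...,0]-.575)<.03)&(abs(Q[...,1]-.102)<.03)&(B>70); q=Q[k]
    if len(q): print(z.round(3),len(q),q.mean(0),"ymid",(q[:,1].min()+q[:,1].max())/2, q[:,1].max()-q[:,1].min())
for s in(S,S+[.012,0,0],S-[.012,0,0],S+[0,.012,0],S-[0,.012,0]): print(proj(a,s)[0].round(1))
E
python3 m.py
```

```text
head 63 [0.5727 0.1046 0.0755] [0.5594 0.0947 0.068 ] [0.5822 0.1144 0.0819]
top 27 [0.5733 0.1053 0.0796] [0.5599 0.0947 0.0775] [0.5819 0.1143 0.0819] mid [0.5709 0.1045 0.0797]
px u 350 358 v 234 243
0.13 10 [0.5765 0.103  0.1372] ymid 0.10314869211350772 0.01410435482693119
0.14 21 [0.5772 0.102  0.145 ] ymid 0.10262500381488121 0.014419523367319706
0.15 22 [0.5771 0.1017 0.1548] ymid 0.10221084754665966 0.013761842056571785
0.16 20 [0.5777 0.1031 0.1646] ymid 0.10368228272952049 0.01399567732543304
0.17 26 [0.5773 0.1025 0.1748] ymid 0.10287644309962617 0.013979270857618409
0.18 57 [0.5677 0.0998 0.1855] ymid 0.09868855935411419 0.02159900906665696
0.19 39 [0.5562 0.0979 0.192 ] ymid 0.09733521762385773 0.015107409805760419
[352.9 236.7]
[353.1 240.4]
[352.6 233. ]
[357.8 236.7]
[347.9 236.6]
```

```bash
sed -i 's/^S=.*/S=np.array([.571,.1045,.079])/' h.py; python3 - <<'E'
from h import *
key(); tgt(196.7,S+[0,0,.055]);tgt(196.7,S+[0,0,.033])
E
```

```text
key origin [0.5753 0.1023 0.1864] x(short) [-0.006  0.005 -1.   ] -z(long) [-0.962 -0.273  0.004] psi -164.1
psi 196.7 TCP [0.4993 0.0844 0.1216] rotvec [-0.004 -0.008  0.014] 0.9 shift before [ 0.18  4.49 -2.8 ] after [ 0.22  4.5  -2.78]
psi 196.7 TCP [0.4993 0.0844 0.0996] rotvec [-0.004 -0.008  0.014] 0.9 shift before [ 0.16  6.27 -4.08] after [ 0.22  6.29 -4.06]
```

```bash
python3 -m jog '[[[0.05,1.2,-0.75],[0,0,0.004],0],[[0.05,1.2,-0.75],[0,0,0.005],0],[[0.05,1.0,-0.6],[0,0,0.005],0],[[0.05,0.7,-0.4],[0,0,0],0],[[0,0,0],[0,0,0],0],[[0,0,0],[0,0,0],0]]'
python3 - <<'E'
from h import *
key(); tgt(196.7,S+[0,0,.055]);tgt(196.7,S+[0,0,.033])
E
```

```text
time_s: 9.47
eef_pos: [0.5052, 0.0849, 0.1252]
eef_rot: [0.53, -0.279, -0.367, 0.712]
wrist_force: [0.4, -0.0, -2.4]
opening: 0.147
key origin [0.5768 0.1047 0.1382] x(short) [ 0.009 -0.006 -1.   ] -z(long) [-0.959 -0.283 -0.007] psi -163.6
psi 196.7 TCP [0.4993 0.0844 0.1216] rotvec [ 0.007 -0.009 -0.004] 0.7 shift before [0.12 0.62 0.26] after [0.12 0.63 0.25]
psi 196.7 TCP [0.4993 0.0844 0.0996] rotvec [ 0.007 -0.009 -0.004] 0.7 shift before [ 0.14  2.42 -1.01] after [ 0.12  2.42 -1.02]
```

Correct x by −5 mm, then go down gently.

```bash
python3 -m jog '[[[0.06,0.35,0.15],[0.007,-0.005,0],0],[[0.06,0.25,0.1],[0,0,0],0],[[0,0,0],[0,0,0],0]]'
python3 - <<'E'
from h import *
import pickle
key(); tgt(196.7,S+[0,0,.055]);tgt(196.7,S+[0,0,.033])
pickle.dump((cam("scene"),),open("v2.pkl","wb"))
E
sed -i 's/arange(.12,.2,.01)/arange(.085,.15,.01)/' m.py; python3 m.py
```

```text
time_s: 9.72
eef_pos: [0.4995, 0.0844, 0.1216]
eef_rot: [0.53, -0.275, -0.366, 0.714]
wrist_force: [0.3, -0.3, -2.5]
opening: 0.15
key origin [0.5711 0.1046 0.134 ] x(short) [ 0.001 -0.005 -1.   ] -z(long) [-0.958 -0.287  0.   ] psi -163.3
psi 196.7 TCP [0.4993 0.0844 0.1216] rotvec [-0.    -0.003 -0.004] 0.3 shift before [0.   0.01 0.01] after [0.   0.01 0.01]
psi 196.7 TCP [0.4993 0.0844 0.0996] rotvec [-0.    -0.003 -0.004] 0.3 shift before [ 0.02  1.8  -1.27] after [ 0.    1.8  -1.27]
head 41 [0.577  0.1034 0.0759] [0.5637 0.0946 0.0685] [0.5824 0.1149 0.0829]
top 21 [0.5769 0.1034 0.0795] [0.568  0.0946 0.0768] [0.5824 0.1141 0.0829] mid [0.5752 0.1043 0.0798]
px u 350 358 v 236 243
0.085 16 [0.5764 0.1038 0.0912] ymid 0.10400922691544462 0.014355111493036907
0.095 17 [0.5763 0.1039 0.1003] ymid 0.1042129043819951 0.011739150157643083
0.105 19 [0.5765 0.1048 0.1101] ymid 0.10495146770442551 0.014542596467620267
0.115 22 [0.5763 0.1039 0.1198] ymid 0.1044142611232638 0.014430179727151382
0.125 29 [0.5728 0.1028 0.1302] ymid 0.10073165424523739 0.02026490291631715
0.135 71 [0.5612 0.1008 0.1402] ymid 0.10033165557543663 0.020251375978845867
0.145 9 [0.556  0.0993 0.1455] ymid 0.09899536649081704 0.008573678473186797
[353.9 237. ]
[354.2 240.7]
[353.6 233.4]
[358.9 237. ]
[348.9 236.9]
```

```bash
python3 -m jog '[[[0,0.4,-0.28],[0,0,0],0],[[0,0.4,-0.28],[0,0,0],0],[[0,0.35,-0.25],[0,0,0],0]]'
python3 -m jog '[[[0,0.3,-0.21],[0,0,0],0],[[0,0.3,-0.21],[0,0,0],0],[[0,0.1,-0.07],[0,0,0],0]]'
python3 - <<'E'
from h import *
key(); tgt(196.7,S+[0,0,.033])
E
```

```text
time_s: 10.02
eef_pos: [0.4994, 0.0838, 0.1107]
eef_rot: [0.53, -0.275, -0.365, 0.714]
wrist_force: [-9.7, -2.4, 15.3]
opening: 0.153
time_s: 10.27
eef_pos: [0.4995, 0.0837, 0.1063]
eef_rot: [0.53, -0.275, -0.364, 0.715]
wrist_force: [-2.0, 2.1, 5.1]
opening: 0.148
key origin [0.5712 0.1038 0.1185] x(short) [-0.001 -0.008 -1.   ] -z(long) [-0.958 -0.286  0.003] psi -163.4
psi 196.7 TCP [0.4993 0.0844 0.0996] rotvec [-0.003 -0.005 -0.005] 0.5 shift before [ 0.08  0.54 -0.4 ] after [ 0.07  0.54 -0.4 ]
```

```bash
python3 -m jog '[[[0.04,0.25,-0.18],[0,0,0],0],[[0.03,0.25,-0.18],[0,0,0],0],[[0,0.2,-0.15],[0,0,0],0]]'
python3 - <<'E'
from h import *
import pickle
key(); tgt(196.7,S+[0,0,.033])
a=cam("scene");pickle.dump((a,),open("v2.pkl","wb"))
cv2.imwrite("pics/v3.png",cv2.resize(a["frame"][180:260,300:410],(550,400),interpolation=cv2.INTER_CUBIC)[...,::-1])
E
python3 m.py
```

```text
time_s: 10.52
eef_pos: [0.4984, 0.0837, 0.1038]
eef_rot: [0.531, -0.274, -0.361, 0.716]
wrist_force: [-5.0, -0.4, 13.1]
opening: 0.154
key origin [0.5701 0.1038 0.1156] x(short) [-0.006 -0.011 -1.   ] -z(long) [-0.958 -0.285  0.009] psi -163.4
psi 196.7 TCP [0.4993 0.0844 0.0996] rotvec [-0.009 -0.007 -0.006] 0.7 shift before [ 0.04  0.28 -0.34] after [ 0.03  0.28 -0.34]
head 25 [0.5765 0.1007 0.0736] [0.5619 0.0948 0.0686] [0.5829 0.1148 0.082 ]
top 7 [0.5737 0.0963 0.0792] [0.5649 0.0948 0.078 ] [0.5804 0.0994 0.082 ] mid [0.5726 0.0971 0.08  ]
px u 350 358 v 235 243
0.085 19 [0.5788 0.106  0.0895] ymid 0.10617715214243026 0.014563400007259572
0.095 21 [0.5781 0.1054 0.0991] ymid 0.10563693937075302 0.014662395760387512
0.105 27 [0.5768 0.1046 0.1099] ymid 0.10486185758504375 0.014195068889597678
0.115 36 [0.5722 0.1027 0.1209] ymid 0.10143679576815307 0.02042987124862093
0.125 61 [0.5598 0.1002 0.1298] ymid 0.10002119315123995 0.018419343718524647
[353.9 237. ]
[354.2 240.7]
[353.6 233.4]
[358.9 237. ]
[348.9 236.9]
```

View pics/v3.png

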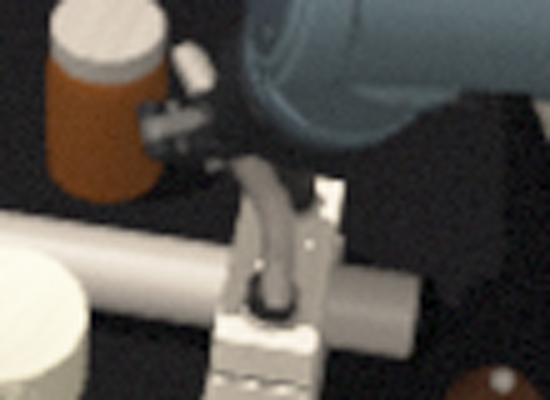

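```bash
python3 -m jog '[[[0,-0.4,0.3],[0,0,0],0],[[0,-0.4,0.3],[0,0,0],0],[[0,-0.3,0.2],[0,0,0],0],[[0,0,0],[0,0,0],0]]'
python3 - <<'E'
from h import *
import pickle
key(); 
a=cam("scene");pickle.dump((a,),open("v2.pkl","wb"))
E
python3 m.py | head -8
```

```text
time_s: 10.9
eef_pos: [0.5013, 0.0849, 0.1142]
eef_rot: [0.53, -0.277, -0.365, 0.714]
wrist_force: [0.3, 0.3, -2.2]
opening: 0.149
key origin [0.5729 0.105  0.1268] x(short) [ 0.004 -0.007 -1.   ] -z(long) [-0.958 -0.286 -0.002] psi -163.4
head 30 [0.5769 0.1017 0.0742] [0.5631 0.0948 0.0681] [0.5826 0.1149 0.0819]
top 11 [0.576  0.0976 0.0788] [0.5638 0.0948 0.0771] [0.5826 0.1041 0.0819] mid [0.5732 0.0994 0.0795]
px u 350 358 v 235 243
0.085 19 [0.5806 0.1056 0.0898] ymid 0.10608923625026784 0.014657084640183504
0.095 25 [0.5805 0.1049 0.1004] ymid 0.1054703143318245 0.014262831330582842
0.105 15 [0.58   0.1049 0.1097] ymid 0.10505645737048133 0.013766788770775043
0.115 25 [0.579  0.1061 0.1192] ymid 0.10650330881867259 0.014461540022126504
0.125 49 [0.5696 0.1022 0.1308] ymid 0.10184579070923891 0.022243101849643565
```

```bash
cat >> h.py <<'E'
def slip(deg):
    g=json.load(open("grip.json")); R=Ro.from_rotvec([np.radians(deg),0,0]); gp=np.array([0,-.0153,0])
    json.dump({"R":(R*Ro.from_matrix(g["R"])).as_matrix().tolist(),"p":(gp+R.apply(np.array(g["p"])-gp)).tolist()},open("grip.json","w"))
E
python3 - <<'E'
from h import *
slip(-3); key()
tgt(196.7,S+[0,0,.05]); tgt(196.7,S+[0,0,.045])
E
```

```text
key origin [0.5726 0.1049 0.13  ] x(short) [ 0.054  0.008 -0.999] -z(long) [-0.957 -0.286 -0.054] psi -163.4
psi 196.7 TCP [0.4987 0.0842 0.117 ] rotvec [ 0.054 -0.006 -0.005] 3.1 shift before [ 0.   -0.11  0.37] after [ 0.   -0.09  0.38]
psi 196.7 TCP [0.4987 0.0842 0.112 ] rotvec [ 0.054 -0.006 -0.005] 3.1 shift before [0.01 0.3  0.08] after [0.   0.3  0.07]
```

```bash
python3 -m jog '[[[0,-0.1,0.37],[0.027,-0.003,-0.003],0],[[0,0,0],[0.027,-0.003,-0.002],0],[[0,0,0],[0,0,0],0]]'
cat >> h.py <<'E'
def yaw(deg,tz=0):
    p,R=pose(); d=np.radians(deg); Z=np.array([0,0,1.]); q=S+Ro.from_rotvec(d*Z).apply(p-S)
    print("yaw",deg,"shift",(R.inv().apply(q-p)*100).round(3),"rot",R.inv().apply(d*Z).round(4)); w(-Z*.3)
E
python3 - <<'E'
from h import *
import pickle
key(); tgt(196.7,S+[0,0,.05]); yaw(2); yaw(-2)
pickle.dump((cam("scene"),),open("v2.pkl","wb"))
E
python3 m.py | head -8
```

```text
time_s: 11.2
eef_pos: [0.498, 0.084, 0.1173]
eef_rot: [0.538, -0.258, -0.347, 0.723]
wrist_force: [0.4, -0.2, -3.0]
opening: 0.148
key origin [0.5703 0.1043 0.129 ] x(short) [-0.003 -0.001 -1.   ] -z(long) [-0.958 -0.287  0.004] psi -163.3
psi 196.7 TCP [0.4987 0.0842 0.117 ] rotvec [-0.004 -0.    -0.   ] 0.2 shift before [ 0.   -0.03 -0.08] after [ 0.   -0.03 -0.08]
yaw 2 shift [-0.265  0.    -0.   ] rot [-0.     -0.0272  0.0218]
world cm [-0.  -0.  -0.3] -> tool [ 0.    0.23 -0.19]
yaw -2 shift [ 0.265 -0.006 -0.007] rot [ 0.      0.0272 -0.0218]
world cm [-0.  -0.  -0.3] -> tool [ 0.    0.23 -0.19]
head 37 [0.5771 0.1032 0.075 ] [0.5632 0.0947 0.0682] [0.5815 0.1148 0.0817]
top 15 [0.5771 0.1023 0.0792] [0.5687 0.0947 0.0766] [0.5815 0.1143 0.0817] mid [0.5751 0.1045 0.0792]
px u 350 358 v 236 243
0.085 17 [0.576  0.1044 0.0899] ymid 0.10412641833213893 0.014250143910956484
0.095 20 [0.5762 0.1046 0.1004] ymid 0.10544031541263947 0.01459915062102815
0.105 22 [0.5751 0.1039 0.1101] ymid 0.10499083170822116 0.01424585259204282
0.115 21 [0.5747 0.1045 0.1202] ymid 0.10447714112406681 0.014310591111842186
0.125 48 [0.5676 0.1021 0.131 ] ymid 0.10093415214471811 0.02061748572355418
```

```bash
python3 -m jog '[[[0,0.23,-0.19],[0,0,0],0],[[0,0.2,-0.16],[0,0,0],0]]'
python3 -m jog '[[[-0.27,0.1,-0.08],[0,-0.027,0.022],0],[[-0.27,0.1,-0.08],[0,-0.027,0.022],0],[[0,0.05,-0.04],[0,0,0],0]]'
python3 -c "
from h import *
key()"
python3 -m jog '[[[0.27,0.05,-0.04],[0,0.027,-0.022],0],[[0.27,0.05,-0.04],[0,0.027,-0.022],0],[[0.27,0.05,-0.04],[0,0.027,-0.022],0],[[0.27,0.05,-0.04],[0,0.027,-0.022],0]]'
python3 -c "
from h import *
key()"
```

```text
time_s: 11.42
eef_pos: [0.4978, 0.0837, 0.1133]
eef_rot: [0.538, -0.259, -0.347, 0.723]
wrist_force: [-6.2, -0.4, 13.3]
opening: 0.149
time_s: 11.67
eef_pos: [0.4992, 0.0783, 0.1136]
eef_rot: [0.512, -0.246, -0.355, 0.742]
wrist_force: [-1.0, 0.9, 2.4]
opening: 0.148
key origin [0.5699 0.1038 0.1253] x(short) [-0.003 -0.003 -1.   ] -z(long) [-0.935 -0.355  0.004] psi -159.2
time_s: 12.0
eef_pos: [0.4957, 0.0894, 0.1135]
eef_rot: [0.565, -0.274, -0.336, 0.702]
wrist_force: [-2.0, -1.3, 3.0]
opening: 0.147
key origin [0.5694 0.104  0.1253] x(short) [-0.001 -0.004 -1.   ] -z(long) [-0.977 -0.211  0.002] psi -167.8
```

```bash
python3 -m jog '[[[-0.27,-0.1,0.08],[0,-0.027,0.022],0],[[-0.27,-0.4,0.3],[0,-0.027,0.022],0],[[0,-0.3,0.2],[0,0,0],0],[[0,0,0],[0,0,0],0]]'
python3 - <<'E'
from h import *
import pickle
key(); c=cam("wrist"); pickle.dump(c,open("w3.pkl","wb")); cv2.imwrite("pics/w3.png",c["frame"][...,::-1])
pickle.dump((cam("scene"),),open("v2.pkl","wb"))
E
python3 m.py | head -8
```

```text
time_s: 12.33
eef_pos: [0.4971, 0.0831, 0.1221]
eef_rot: [0.541, -0.261, -0.345, 0.721]
wrist_force: [-0.4, 1.5, -2.3]
opening: 0.149
key origin [0.5695 0.1028 0.1339] x(short) [-0.001 -0.004 -1.   ] -z(long) [-0.96  -0.279  0.002] psi -163.8
head 44 [0.5771 0.1043 0.0763] [0.5626 0.0945 0.0681] [0.5832 0.1149 0.0836]
top 23 [0.5768 0.1057 0.0796] [0.5685 0.0945 0.0768] [0.5832 0.1145 0.0836] mid [0.5758 0.1045 0.0802]
px u 350 358 v 236 243
0.085 15 [0.575  0.1034 0.0907] ymid 0.10405653701059228 0.014614806945212097
0.095 21 [0.5749 0.1032 0.0997] ymid 0.1033105868888188 0.014331652124030564
0.105 19 [0.5756 0.1028 0.11  ] ymid 0.10278172117059264 0.013746150808463961
0.115 19 [0.5754 0.1029 0.1202] ymid 0.1042777020216987 0.014208670882996377
0.125 29 [0.572  0.1025 0.1306] ymid 0.10083927566388998 0.020499913662509348
```

View pics/w3.png

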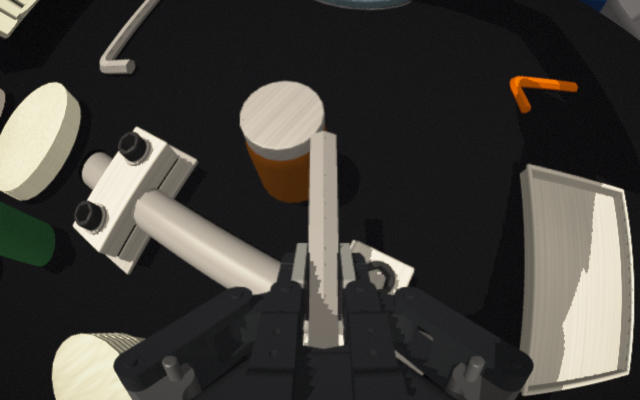

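```bash
python3 - <<'E'
from h import *
import pickle
np.set_printoptions(precision=4,suppress=True)
for n in("scene","top"):
    c=pickle.load(open(n+".pkl","rb")); P=cloud(c); B=c["frame"].max(-1)
    m=((P[...,2]>.0685)&(P[...,2]<.09)&(c["depth"]>0)&(P[...,0]>.4)&(P[...,0]<.62)&(abs(P[...,1]+.01)<.2)&(abs(P[...,1]+.03)>.06)&(B<90)).astype(np.uint8)
    k,l,s,ce=cv2.connectedComponentsWithStats(m)
    for i in range(1,k):
        if s[i,4]<12: continue
        q=P[l==i]; t=q[q[:,2]>.074]
        # ray of the top-disc bbox centre to plane z=.079
        v,u=np.where((l==i)&(P[...,2]>.074)); uv=np.array([(u.min()+u.max())/2,(v.min()+v.max())/2])
        r=c["R"].T@np.linalg.solve(c["K"],[*uv,1]); C=-c["R"].T@c["t"]; X=C+r*(.079-C[2])/r[2]
        print(n,s[i],"top mid",((t.min(0)+t.max(0))/2),"ext",np.ptp(t,axis=0),"ray",X, "z95",np.percentile(q[:,2],95))
E
```

```text
scene [265 199   8   9  59] top mid [ 0.4495 -0.1139  0.0788] ext [0.0232 0.0193 0.0088] ray [ 0.4508 -0.1132  0.079 ] z95 0.08179356537904964
scene [357 212   6   9  46] top mid [0.4955 0.1231 0.0781] ext [0.0247 0.014  0.0082] ray [0.4984 0.1231 0.079 ] z95 0.08172244926668115
scene [256 219   8  10  59] top mid [ 0.5239 -0.1293  0.078 ] ext [0.0246 0.0184 0.0076] ray [ 0.5249 -0.1289  0.079 ] z95 0.08118699501217853
scene [350 236   9   8  42] top mid [0.5748 0.1046 0.0787] ext [0.0141 0.0199 0.0082] ray [0.5759 0.1044 0.079 ] z95 0.08257523280338028
top [285 172   7   6  20] top mid [0.5659 0.1046 0.0816] ext [0.0151 0.0177 0.0116] ray [0.5654 0.1046 0.079 ] z95 0.08241532682338641
top [280 196   8   8  17] top mid [0.4941 0.1181 0.0782] ext [0.0202 0.0198 0.0081] ray [0.4939 0.1181 0.079 ] z95 0.08128779032672558
```

```bash
python3 - <<'E'
from h import *
key(); tgt(196.7,S+[0,0,.05]); w(np.array([.1,0,0])); w(np.array([0,.1,0])); w(np.array([0,0,-.1]))
E
```

```text
key origin [0.5692 0.1029 0.1334] x(short) [-0.002 -0.004 -1.   ] -z(long) [-0.96  -0.278  0.003] psi -163.8
psi 196.7 TCP [0.4987 0.0842 0.117 ] rotvec [-0.003 -0.009  0.003] 0.6 shift before [ 0.05  0.22 -0.46] after [ 0.04  0.23 -0.46]
world cm [0.1 0.  0. ] -> tool [-0.03 -0.06 -0.08]
world cm [0.  0.1 0. ] -> tool [ 0.1  -0.02 -0.02]
world cm [ 0.   0.  -0.1] -> tool [ 0.    0.08 -0.06]
```

```bash
python3 -m jog '[[[0.1,0,-0.25],[0,0,0],0],[[0,0.2,-0.2],[0,0,0],0],[[0,0.2,-0.15],[0,0,0],0],[[0,0.16,-0.12],[0,0,0],0]]'
python3 -c "
from h import *
key()"
python3 -m jog '[[[0.1,0.14,-0.14],[0,0,0],0],[[0,0.16,-0.12],[0,0,0],0]]'
python3 -c "
from h import *
key()"
python3 -m jog '[[[-0.06,0.04,-0.28],[0,0,0],0],[[0,0.16,-0.12],[0,0,0],0]]'
python3 -c "
from h import *
key()"
```

```text
time_s: 12.77
eef_pos: [0.4982, 0.0849, 0.1129]
eef_rot: [0.541, -0.261, -0.344, 0.721]
wrist_force: [-6.3, -1.4, 12.6]
opening: 0.15
key origin [0.5708 0.1045 0.1245] x(short) [-0.004 -0.005 -1.   ] -z(long) [-0.961 -0.278  0.005] psi -163.9
time_s: 12.93
eef_pos: [0.4976, 0.085, 0.1122]
eef_rot: [0.542, -0.261, -0.342, 0.722]
wrist_force: [-3.6, -0.4, 11.0]
opening: 0.149
key origin [0.5702 0.1046 0.1235] x(short) [-0.007 -0.008 -1.   ] -z(long) [-0.961 -0.277  0.009] psi -163.9
time_s: 13.1
eef_pos: [0.4983, 0.0847, 0.1122]
eef_rot: [0.543, -0.259, -0.34, 0.723]
wrist_force: [-1.2, 0.5, 6.1]
opening: 0.153
key origin [0.571  0.1043 0.1231] x(short) [-0.012 -0.01  -1.   ] -z(long) [-0.961 -0.276  0.015] psi -164.0
```

```bash
python3 -m jog '[[[-0.27,0.16,-0.12],[0,-0.027,0.022],0],[[0,0.2,-0.15],[0,0,0],0]]'
python3 -m jog '[[[-0.27,0.16,-0.12],[0,-0.027,0.022],0],[[0,0.2,-0.15],[0,0,0],0]]'
python3 -c "
from h import *
key();print(ctrl.get_obs()['torque'])"
python3 -m jog '[[[0.27,0.2,-0.15],[0,0.027,-0.022],0],[[0.27,0.2,-0.15],[0,0.027,-0.022],0],[[0.27,0.2,-0.15],[0,0.027,-0.022],0]]'
python3 -m jog '[[[0.27,0.2,-0.15],[0,0.027,-0.022],0],[[0,0.2,-0.15],[0,0,0],0]]'
python3 -c "
from h import *
key();print(ctrl.get_obs()['torque'])"
```

```text
time_s: 13.27
eef_pos: [0.4994, 0.0819, 0.1113]
eef_rot: [0.53, -0.253, -0.344, 0.733]
wrist_force: [-5.3, -0.5, 9.8]
opening: 0.147
time_s: 13.43
eef_pos: [0.5002, 0.0791, 0.1108]
eef_rot: [0.517, -0.247, -0.348, 0.742]
wrist_force: [-6.4, -0.7, 10.4]
opening: 0.152
key origin [0.5713 0.1038 0.1214] x(short) [-0.014 -0.013 -1.   ] -z(long) [-0.939 -0.344  0.017] psi -159.9
[-0.14694032  0.73897962 -0.01880914]
time_s: 13.68
eef_pos: [0.4974, 0.0871, 0.109]
eef_rot: [0.555, -0.266, -0.333, 0.714]
wrist_force: [-3.1, -0.4, 9.4]
opening: 0.15
time_s: 13.85
eef_pos: [0.4965, 0.09, 0.1078]
eef_rot: [0.569, -0.272, -0.327, 0.704]
wrist_force: [-5.3, -0.2, 11.1]
opening: 0.157
key origin [0.5705 0.1041 0.1183] x(short) [-0.017 -0.014 -1.   ] -z(long) [-0.979 -0.204  0.02 ] psi -168.2
[ 0.04395541  0.74410301 -0.03449319]
```

```bash
python3 - <<'E'
from h import *
import pickle
a=cam("scene");pickle.dump((a,),open("v2.pkl","wb"))
E
python3 m.py|head -9
```

```text
head 22 [0.5751 0.1015 0.0737] [0.5626 0.0946 0.0694] [0.581  0.1149 0.0818]
top 7 [0.572  0.0964 0.0789] [0.5644 0.0946 0.0773] [0.5793 0.0978 0.0818] mid [0.5719 0.0962 0.0796]
px u 350 358 v 235 242
0.085 23 [0.5796 0.1047 0.0908] ymid 0.10598573842542032 0.014606181076056018
0.095 20 [0.5774 0.1055 0.1002] ymid 0.10548709588169625 0.014499336318095954
0.105 23 [0.5774 0.1046 0.1099] ymid 0.10505868687313982 0.014365860913675269
0.115 30 [0.5731 0.1035 0.1201] ymid 0.1024761749835742 0.018071050503440753
0.125 64 [0.5628 0.1019 0.1302] ymid 0.1022425539690044 0.01797924029630421
0.135 3 [0.5582 0.1034 0.1353] ymid 0.10307571659957726 0.0064731675608343114
```

```bash
sed -i 's/^S=.*/S=np.array([.5685,.1038,.079])/' h.py
python3 -m jog '[[[-0.27,-0.4,0.3],[0,-0.027,0.022],0],[[-0.27,-0.4,0.3],[0,-0.027,0.022],0],[[0,-0.5,0.4],[0,0,0],0],[[0,0,0],[0,0,0],0]]'
python3 - <<'E'
from h import *
import pickle
slip(-3); key(); tgt(196.7,S+[0,0,.055])
pickle.dump((cam("scene"),),open("v2.pkl","wb"))
E
python3 m.py | head -8
```

```text
time_s: 14.23
eef_pos: [0.4991, 0.085, 0.1238]
eef_rot: [0.543, -0.26, -0.337, 0.723]
wrist_force: [0.6, 0.6, -2.2]
opening: 0.151
key origin [0.5718 0.1045 0.1378] x(short) [ 0.035  0.    -0.999] -z(long) [-0.961 -0.274 -0.034] psi -164.1
psi 196.7 TCP [0.4956 0.0833 0.1226] rotvec [ 0.034 -0.016  0.002] 2.2 shift before [-0.06  0.33  0.21] after [-0.06  0.34  0.2 ]
head 50 [0.576  0.1034 0.0756] [0.5615 0.0947 0.0684] [0.583  0.1146 0.0826]
top 26 [0.5763 0.1038 0.0788] [0.5626 0.0947 0.0767] [0.583  0.1145 0.0826] mid [0.5728 0.1046 0.0797]
px u 350 358 v 235 243
0.085 5 [0.5796 0.1047 0.0939] ymid 0.10580608319284843 0.014093238100776354
0.095 21 [0.5801 0.1051 0.1003] ymid 0.10532932095957936 0.014314917145612657
0.105 20 [0.5797 0.1042 0.1096] ymid 0.10498477290017602 0.014083967640804829
0.115 19 [0.5798 0.1053 0.1196] ymid 0.10521052726787253 0.012119342154320117
0.125 24 [0.5781 0.1053 0.1294] ymid 0.10587517978914837 0.014205367468835883
```

```bash
python3 - <<'E'
from h import *
slip(1.5); key(); w(np.array([-.5,-.14,0.05]))
E
```

```text
key origin [0.5715 0.1044 0.1354] x(short) [ 0.009 -0.007 -1.   ] -z(long) [-0.962 -0.274 -0.007] psi -164.1
world cm [-0.5  -0.14  0.05] -> tool [0.   0.29 0.43]
```

```bash
python3 -m jog '[[[0,0.15,0.22],[0.01,-0.006,0.005],0],[[0,0.15,0.22],[0.005,0,0],0],[[0,0,0],[0,0,0],0],[[0,0,0],[0,0,0],0]]'
python3 - <<'E'
from h import *
import pickle
key()
pickle.dump((cam("scene"),),open("v2.pkl","wb"))
E
python3 m.py | head -8
```

```text
time_s: 14.62
eef_pos: [0.4923, 0.0833, 0.1223]
eef_rot: [0.544, -0.253, -0.331, 0.728]
wrist_force: [0.0, -0.1, -3.1]
opening: 0.155
key origin [0.5651 0.1033 0.1331] x(short) [-0.009 -0.011 -1.   ] -z(long) [-0.96  -0.28   0.012] psi -163.7
head 53 [0.5747 0.1043 0.0755] [0.5578 0.0946 0.0681] [0.5824 0.1143 0.0832]
top 23 [0.5755 0.1044 0.08  ] [0.5636 0.0946 0.0773] [0.5824 0.1142 0.0832] mid [0.573  0.1044 0.0802]
px u 350 358 v 235 243
0.085 7 [0.5715 0.1028 0.0925] ymid 0.10382748849740321 0.01387933505783695
0.095 20 [0.5736 0.1043 0.0996] ymid 0.10455064880346379 0.01220002927817078
0.105 22 [0.572  0.1038 0.1105] ymid 0.10497607039330639 0.014479330154414424
0.115 19 [0.5717 0.1037 0.1206] ymid 0.10463151308502606 0.014565028933886115
0.125 25 [0.57   0.1035 0.13  ] ymid 0.10313495072427953 0.01611933101947942
```

```bash
sed -i 's/^S=.*/S=np.array([.5665,.1036,.079])/' h.py
python3 -m jog '[[[-0.03,0.15,-0.28],[0,0,0],0],[[0,0.2,-0.16],[0,0,0],0],[[0,0.16,-0.12],[0,0,0],0]]'
python3 -c "
from h import *
key()"
python3 -m jog '[[[0,0.16,-0.12],[0,0,0],0],[[0,0.16,-0.12],[0,0,0],0]]'
python3 -c "
from h import *
key()"
python3 -m jog '[[[0,0.16,-0.12],[0,0,0],0],[[0,0.16,-0.12],[0,0,0],0]]'
python3 -c "
from h import *
key()"
```

```text
time_s: 14.92
eef_pos: [0.4934, 0.0831, 0.1141]
eef_rot: [0.544, -0.253, -0.331, 0.728]
wrist_force: [0.7, 0.8, -1.6]
opening: 0.154
key origin [0.5663 0.1031 0.1249] x(short) [-0.009 -0.011 -1.   ] -z(long) [-0.96  -0.28   0.011] psi -163.8
time_s: 15.08
eef_pos: [0.4931, 0.083, 0.1093]
eef_rot: [0.544, -0.253, -0.331, 0.728]
wrist_force: [0.6, -0.1, -2.9]
opening: 0.155
key origin [0.566  0.1029 0.1201] x(short) [-0.009 -0.011 -1.   ] -z(long) [-0.96  -0.28   0.012] psi -163.8
time_s: 15.25
eef_pos: [0.4928, 0.0829, 0.1047]
eef_rot: [0.544, -0.253, -0.331, 0.728]
wrist_force: [0.7, 0.4, -3.1]
opening: 0.151
key origin [0.5656 0.1028 0.1155] x(short) [-0.009 -0.011 -1.   ] -z(long) [-0.96  -0.279  0.012] psi -163.8
```

It is sliding in without force. Continue to the bottom.

```bash
python3 -m jog '[[[0,0.16,-0.12],[0,0,0],0],[[0,0.16,-0.12],[0,0,0],0]]'
python3 -m jog '[[[0,0.16,-0.12],[0,0,0],0],[[0,0.16,-0.12],[0,0,0],0]]'
python3 - <<'E'
from h import *
import pickle
key();print(ctrl.get_obs()["torque"])
pickle.dump((cam("scene"),),open("v2.pkl","wb"))
E
python3 m.py | head -9
```

```text
time_s: 15.42
eef_pos: [0.4925, 0.0828, 0.1003]
eef_rot: [0.544, -0.253, -0.331, 0.728]
wrist_force: [0.6, 0.3, -1.4]
opening: 0.153
time_s: 15.58
eef_pos: [0.4927, 0.0828, 0.096]
eef_rot: [0.544, -0.254, -0.332, 0.728]
wrist_force: [1.8, 1.5, -1.8]
opening: 0.149
key origin [0.5655 0.1027 0.1069] x(short) [-0.008 -0.011 -1.   ] -z(long) [-0.96  -0.28   0.011] psi -163.8
[ 0.19361048 -0.62567763 -0.09798188]
head 34 [0.5784 0.1037 0.0755] [0.5702 0.0946 0.0685] [0.5827 0.1147 0.0816]
top 17 [0.5776 0.1032 0.0788] [0.5702 0.0946 0.0766] [0.5827 0.1144 0.0816] mid [0.5765 0.1045 0.0791]
px u 350 358 v 236 243
0.085 21 [0.5726 0.1035 0.09  ] ymid 0.1041945454374428 0.014832808749597373
0.095 22 [0.5716 0.1031 0.0998] ymid 0.10364339529700028 0.014918315182028782
0.105 37 [0.5661 0.1019 0.11  ] ymid 0.10103715678112986 0.018589878510324565
0.115 44 [0.5574 0.0993 0.1186] ymid 0.0995222426137374 0.016206624443496825
[353.4 235.6]
[353.7 239.3]
```

```bash
python3 -m jog '[[[0,0.16,-0.12],[0,0,0],0],[[0,0.16,-0.12],[0,0,0],0]]'
python3 - <<'E'
from h import *
key();print(ctrl.get_obs()["torque"]); print(ctrl.get_obs()["q"].round(2)); yaw(-4); yaw(-6)
E
```

```text
time_s: 15.8
eef_pos: [0.4922, 0.0825, 0.0938]
eef_rot: [0.544, -0.253, -0.331, 0.728]
wrist_force: [-2.3, 0.6, 14.2]
opening: 0.15
key origin [0.565  0.1024 0.1045] x(short) [-0.01  -0.012 -1.   ] -z(long) [-0.96  -0.279  0.013] psi -163.8
[-0.01282376  0.67940114 -0.07312742]
[ 0.04  0.69  1.36 -0.17  1.78 -1.79]
yaw -4 shift [ 0.539 -0.018 -0.014] rot [ 0.0006  0.0529 -0.0456]
world cm [-0.  -0.  -0.3] -> tool [ 0.    0.23 -0.2 ]
yaw -6 shift [ 0.807 -0.037 -0.032] rot [ 0.0009  0.0793 -0.0684]
world cm [-0.  -0.  -0.3] -> tool [ 0.    0.23 -0.2 ]
```

```bash
python3 -m jog '[[[0.53,0,0],[0,0.053,-0.045],0],[[0.53,0,0],[0,0.053,-0.045],0],[[0.53,0,0],[0,0.053,-0.045],0],[[0.53,0,0],[0,0.053,-0.045],0]]'
cat > st.py <<'E'
from h import *
key(); o=ctrl.get_obs(); print("tq",o["torque"].round(2),"F",o["wrist_force"].round(1),"q",o["q"].round(2))
E
python3 st.py
```

```text
time_s: 16.13
eef_pos: [0.4899, 0.1036, 0.0949]
eef_rot: [0.639, -0.301, -0.292, 0.644]
wrist_force: [0.4, 0.8, -2.8]
opening: 0.152
key origin [0.5653 0.1025 0.1062] x(short) [-0.006 -0.014 -1.   ] -z(long) [-1.    -0.001  0.006] psi -179.9
tq [ 0.   -0.46  1.02] F [ 0.4  0.8 -2.8] q [-0.02  0.69  1.36 -0.02  1.79 -1.58]
```

```bash
python3 -m jog '[[[0.53,0.03,-0.03],[0,0.053,-0.045],0],[[0.53,0.03,-0.03],[0,0.053,-0.045],0],[[0.53,0.03,-0.03],[0,0.053,-0.045],0],[[0.53,0.03,-0.03],[0,0.053,-0.045],0],[[0.53,0.03,-0.03],[0,0.053,-0.045],0],[[0.53,0.03,-0.03],[0,0.053,-0.045],0]]'
python3 st.py
python3 -m jog '[[[0.53,0.03,-0.03],[0,0.053,-0.045],0],[[0.53,0.03,-0.03],[0,0.053,-0.045],0],[[0.53,0.03,-0.03],[0,0.053,-0.045],0],[[0.53,0.03,-0.03],[0,0.053,-0.045],0]]'
python3 st.py
```

```text
time_s: 16.63
eef_pos: [0.4961, 0.1361, 0.0944]
eef_rot: [0.761, -0.357, -0.224, 0.493]
wrist_force: [0.4, 1.7, -0.4]
opening: 0.151
key origin [0.5643 0.1038 0.106 ] x(short) [-0.007 -0.011 -1.   ] -z(long) [-0.91   0.414  0.002] psi 155.6
tq [-0.04 -0.26  0.99] F [ 0.4  1.7 -0.4] q [-0.09  0.65  1.42  0.21  1.74 -1.27]
time_s: 16.97
eef_pos: [0.5077, 0.1549, 0.0942]
eef_rot: [0.823, -0.386, -0.172, 0.38]
wrist_force: [1.5, 0.9, -0.4]
opening: 0.155
key origin [0.564  0.1048 0.106 ] x(short) [-0.005 -0.008 -1.   ] -z(long) [-0.758  0.653 -0.002] psi 139.3
tq [-0.09 -0.19  0.93] F [ 1.5  0.9 -0.4] q [-0.14  0.61  1.48  0.35  1.66 -1.08]
```

```bash
python3 -m jog '[[[0.53,0.03,-0.03],[0,0.053,-0.045],0],[[0.53,0.03,-0.03],[0,0.053,-0.045],0]]'
python3 st.py
python3 -m jog '[[[0.4,0.03,-0.03],[0,0.04,-0.034],0],[[0.4,0.03,-0.03],[0,0.04,-0.034],0]]'
python3 st.py
```

```text
time_s: 17.13
eef_pos: [0.5153, 0.163, 0.0941]
eef_rot: [0.847, -0.398, -0.146, 0.32]
wrist_force: [2.0, 0.4, -0.6]
opening: 0.147
key origin [0.5639 0.1054 0.1061] x(short) [-0.004 -0.007 -1.   ] -z(long) [-0.658  0.753 -0.003] psi 131.1
tq [-0.04 -0.24  0.96] F [ 2.   0.4 -0.6] q [-0.17  0.59  1.52  0.41  1.6  -0.99]
time_s: 17.3
eef_pos: [0.5218, 0.1683, 0.0941]
eef_rot: [0.863, -0.405, -0.125, 0.273]
wrist_force: [1.3, 1.0, -0.8]
opening: 0.147
key origin [0.564  0.1058 0.1061] x(short) [-0.002 -0.006 -1.   ] -z(long) [-0.573  0.82  -0.004] psi 125.0
tq [-0.08 -0.2   0.92] F [ 1.3  1.  -0.8] q [-0.18  0.57  1.55  0.46  1.56 -0.93]
```

```bash
python3 -m jog '[[[0.4,0.03,-0.03],[0,0.04,-0.034],0],[[0.4,0.03,-0.03],[0,0.04,-0.034],0]]'
python3 st.py
python3 -m jog '[[[0.3,0.02,-0.02],[0,0.03,-0.025],0],[[0.3,0.02,-0.02],[0,0.03,-0.025],0]]'
python3 st.py
```

```text
time_s: 17.47
eef_pos: [0.5289, 0.1728, 0.0941]
eef_rot: [0.877, -0.411, -0.104, 0.226]
wrist_force: [1.2, 0.8, -0.3]
opening: 0.151
key origin [0.5641 0.1062 0.1061] x(short) [-0.    -0.006 -1.   ] -z(long) [-0.483  0.876 -0.005] psi 118.9
tq [-0.13 -0.2   0.93] F [ 1.2  0.8 -0.3] q [-0.2   0.55  1.59  0.51  1.51 -0.87]
time_s: 17.63
eef_pos: [0.5327, 0.175, 0.0939]
eef_rot: [0.885, -0.416, -0.088, 0.193]
wrist_force: [-3.1, -3.8, 3.3]
opening: 0.156
key origin [0.5628 0.106  0.106 ] x(short) [-0.003 -0.007 -1.   ] -z(long) [-0.414  0.91  -0.005] psi 114.5
tq [-0.52  0.58  2.44] F [-3.1 -3.8  3.3] q [-0.21  0.53  1.62  0.54  1.47 -0.82]
```

```bash
python3 -m jog '[[[0.2,0.02,-0.02],[0,0.02,-0.017],0],[[0.2,0.02,-0.02],[0,0.02,-0.017],0]]'
python3 st.py
python3 -m jog '[[[0.2,0.02,-0.02],[0,0.02,-0.017],0],[[0.2,0.02,-0.02],[0,0.02,-0.017],0]]'
python3 st.py
```

```text
time_s: 17.8
eef_pos: [0.535, 0.1761, 0.0938]
eef_rot: [0.889, -0.418, -0.077, 0.171]
wrist_force: [-2.2, -3.6, 5.2]
opening: 0.149
key origin [0.5615 0.1056 0.106 ] x(short) [-0.004 -0.008 -1.   ] -z(long) [-0.368  0.93  -0.006] psi 111.6
tq [-0.51  0.6   3.09] F [-2.2 -3.6  5.2] q [-0.21  0.52  1.63  0.56  1.45 -0.79]
time_s: 17.97
eef_pos: [0.5374, 0.1772, 0.0937]
eef_rot: [0.893, -0.42, -0.066, 0.149]
wrist_force: [-3.7, -4.5, 5.5]
opening: 0.15
key origin [0.5604 0.1055 0.1059] x(short) [-0.005 -0.008 -1.   ] -z(long) [-0.321  0.947 -0.006] psi 108.7
tq [-0.58  0.83  3.8 ] F [-3.7 -4.5  5.5] q [-0.22  0.51  1.65  0.58  1.42 -0.76]
```

The torque jumps from 0.9 to 3.8 N m with no further turning of the screw, so the stop is reached. Now relieve it, lift out, and work out the laying pose.

```bash
python3 -m jog '[[[-0.45,0,0],[0,-0.045,0.038],0],[[-0.45,0,0],[0,-0.045,0.038],0],[[-0.2,0,0],[0,-0.02,0.017],0]]'
python3 st.py
python3 - <<'E'
from h import *
w(np.array([0,0,1.]))
E
```

```text
time_s: 18.22
eef_pos: [0.531, 0.1738, 0.0943]
eef_rot: [0.88, -0.415, -0.099, 0.208]
wrist_force: [0.0, 2.2, -3.8]
opening: 0.15
key origin [0.5636 0.1059 0.1067] x(short) [ 0.005 -0.008 -1.   ] -z(long) [-0.449  0.894 -0.009] psi 116.7
tq [-0.14 -0.04  1.2 ] F [ 0.   2.2 -3.8] q [-0.2   0.54  1.61  0.53  1.49 -0.85]
world cm [0. 0. 1.] -> tool [ 0.   -0.77  0.64]
```

```bash
python3 -m jog '[[[-0.35,0,0],[0,-0.035,0.03],0],[[-0.2,0,0],[0,-0.02,0.017],0],[[0,0,0],[0,0,0],0]]'
python3 st.py
python3 -m jog '[[[0,-0.4,0.32],[0,0,0],0],[[0,-0.8,0.65],[0,0,0],0],[[0,-0.8,0.65],[0,0,0],0]]'
python3 st.py
```

```text
time_s: 18.47
eef_pos: [0.5274, 0.1724, 0.0934]
eef_rot: [0.873, -0.411, -0.113, 0.238]
wrist_force: [-1.1, -1.5, 2.5]
opening: 0.151
key origin [0.5645 0.1069 0.1057] x(short) [ 0.005 -0.007 -1.   ] -z(long) [-0.509  0.861 -0.009] psi 120.6
tq [-0.35  0.23  0.73] F [-1.1 -1.5  2.5] q [-0.19  0.55  1.58  0.5   1.52 -0.88]
time_s: 18.72
eef_pos: [0.5296, 0.1662, 0.1091]
eef_rot: [0.87, -0.42, -0.109, 0.233]
wrist_force: [6.5, -6.4, -24.9]
opening: 0.143
key origin [0.5658 0.1005 0.1228] x(short) [ 0.008 -0.026 -1.   ] -z(long) [-0.497  0.867 -0.027] psi 119.8
tq [-2.85 -2.1   0.54] F [  6.5  -6.4 -24.9] q [-0.2   0.52  1.58  0.49  1.53 -0.86]
```

```bash
python3 - <<'E'
from h import *
w(np.array([0,.5,0])); w(np.array([-.1,0,0])); yaw(3)
E
python3 -m jog '[[[0.2,0.25,0.3],[0,0,0],0],[[0,0,0],[0,0,0],0]]'
python3 st.py
```

```text
world cm [0.  0.5 0. ] -> tool [0.25 0.27 0.34]
world cm [-0.1  0.   0. ] -> tool [-0.09  0.03  0.04]
yaw 3 shift [-0.38  -0.007 -0.013] rot [-0.0003 -0.041   0.0326]
world cm [-0.  -0.  -0.3] -> tool [ 0.    0.23 -0.19]
time_s: 18.88
eef_pos: [0.5307, 0.1683, 0.1073]
eef_rot: [0.87, -0.423, -0.108, 0.23]
wrist_force: [-3.4, 5.7, 3.4]
opening: 0.151
key origin [0.5664 0.1024 0.1214] x(short) [ 0.01  -0.031 -0.999] -z(long) [-0.491  0.871 -0.032] psi 119.4
tq [0.57 0.2  0.67] F [-3.4  5.7  3.4] q [-0.19  0.52  1.58  0.49  1.52 -0.85]
```

```bash
python3 -m jog '[[[-0.38,0,0],[0,-0.04,0.033],0],[[0,-0.2,0.16],[0,0,0],0]]'
python3 st.py
python3 -m jog '[[[0.05,-0.3,0.3],[0,0,0],0],[[0.05,-0.4,0.4],[0,0,0],0]]'
python3 st.py
python3 - <<'E'
from h import *
import pickle
a=cam("scene");pickle.dump((a,),open("v2.pkl","wb"))
cv2.imwrite("pics/v4.png",cv2.resize(a["frame"][170:260,300:410],(660,540),interpolation=cv2.INTER_CUBIC)[...,::-1])
E
```

```text
time_s: 19.05
eef_pos: [0.5285, 0.1658, 0.109]
eef_rot: [0.864, -0.421, -0.118, 0.25]
wrist_force: [4.6, -5.3, -17.6]
opening: 0.15
key origin [0.5673 0.1017 0.1232] x(short) [ 0.012 -0.032 -0.999] -z(long) [-0.531  0.847 -0.034] psi 122.1
tq [-1.89 -1.5   0.28] F [  4.6  -5.3 -17.6] q [-0.19  0.53  1.57  0.47  1.54 -0.88]
time_s: 19.22
eef_pos: [0.5295, 0.1641, 0.1129]
eef_rot: [0.862, -0.426, -0.116, 0.247]
wrist_force: [8.7, -7.1, -25.6]
opening: 0.148
key origin [0.5677 0.0998 0.1278] x(short) [ 0.013 -0.042 -0.999] -z(long) [-0.525  0.85  -0.043] psi 121.7
tq [-2.66 -2.31  0.4 ] F [  8.7  -7.1 -25.6] q [-0.19  0.52  1.57  0.46  1.54 -0.87]
```

View pics/v4.png

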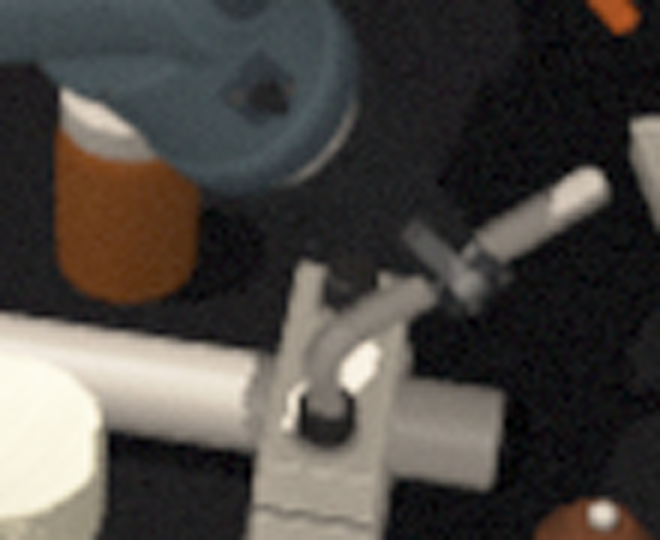

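The picture shows the long arm's end raised and the short arm still cocked in the socket. The key pitched in the grip instead of coming out. I'll measure the tilt.

```bash
cat > lt.py <<'E'
from h import *
import pickle
np.set_printoptions(precision=4,suppress=True)
a=cam("scene"); P=cloud(a)
m=(P[...,2]>.098)&(P[...,2]<.22)&(a["depth"]>0)&(abs(P[...,1]-.17)<.075)&(P[...,0]>.43)&(P[...,0]<.60)
B=a["frame"].astype(int); m&=(B.max(-1)>95)&(np.ptp(B,axis=-1)<40)
k,l,s,c=cv2.connectedComponentsWithStats(m.astype(np.uint8))
for i in range(1,k):
    if s[i,4]<25: continue
    q=P[l==i]; u,_,v=np.linalg.svd(q-q.mean(0),full_matrices=False); d=v[0]*np.sign(v[0,1]); e=(q-q.mean(0))@d
    print(s[i],"mid",q.mean(0),"dir",d,"az",np.degrees(np.arctan2(d[1],d[0])),"slope",np.degrees(np.arcsin(d[2])),"ends",q.mean(0)+d*e.min(),q.mean(0)+d*e.max())
E
python3 lt.py; python3 st.py
```

```text
[377 197  24  17 133] mid [0.5196 0.1904 0.1376] dir [-0.724   0.6452 -0.2441] az 138.29460063228524 slope -14.130133760714441 ends [0.5892 0.1284 0.1611] [0.4954 0.212  0.1294]
[351 216  21  18 152] mid [0.5649 0.1162 0.1189] dir [-0.4887  0.8076  0.3302] az 121.17921799604296 slope 19.278585534327895 ends [0.5789 0.0931 0.1095] [0.5499 0.1411 0.1291]
key origin [0.5677 0.0997 0.1281] x(short) [ 0.013 -0.042 -0.999] -z(long) [-0.524  0.85  -0.043] psi 121.7
tq [-2.36 -1.84  0.41] F [  5.1  -6.2 -21.9] q [-0.19  0.52  1.57  0.46  1.54 -0.87]
```

The likely cause is the leftover yaw torque, which jammed the hex in the socket. I'll let go so the key relaxes, then regrip with a vertical tool.

```bash
python3 -m jog '[[[0.1,0.4,-0.2],[0,0,0],0],[[0,0.2,0],[0,0,0],0],[[0,0,0],[0,0,0],2],[[0,0,0],[0,0,0],4],[[0,0,0],[0,0,0],4.5],[[0,0,0],[0,0,0],4.5],[[0,-1,0],[0,0,0],4.5],[[0,-2,0],[0,0,0],4.5],[[0,-2,0],[0,0,0],4.5]]'
python3 - <<'E'
from h import *
print(ctrl.get_obs()["q"].round(2))
go([.535,.155,.16],[0,0,-1],az(31.7))
E
python3 lt.py
```

```text
time_s: 20.07
eef_pos: [0.5425, 0.1434, 0.1486]
eef_rot: [0.866, -0.422, -0.11, 0.245]
wrist_force: [-0.5, -0.3, 0.5]
opening: 0.53
[-0.22  0.5   1.52  0.46  1.63 -0.85]
s 1 rotvec [-0.668 -0.015 -0.012] |rv|deg 38.3 shift before turning [-0.06 -0.04  1.79] after [-0.03 -1.14  1.38]
s -1 rotvec [ 0.019  2.954 -1.026] |rv|deg 179.1 shift before turning [-0.06 -0.04  1.79] after [ 0.03 -1.14 -1.38]
[353 206  42  28 221] mid [0.544  0.1425 0.1081] dir [-0.6241  0.777  -0.0825] az 128.77508553740932 slope -4.734611672623294 ends [0.5742 0.105  0.1121] [0.4857 0.215  0.1004]
```

```bash
python3 -m jog '[[[0,-0.2,0.4],[-0.11,0,0],4.5],[[0,-0.2,0.4],[-0.11,0,0],4.5],[[0,-0.2,0.2],[-0.11,0,0],4.5],[[0,-0.2,0.2],[-0.11,0,0],4.5],[[0,-0.2,0],[-0.11,0,0],4.5],[[0,0,0],[-0.11,0,0],4.5]]'
python3 - <<'E'
from h import *
print(ctrl.get_obs()["q"].round(2))
go([.5335,.149,.13],[0,0,-1],az(38))
E
python3 lt.py
```

```text
time_s: 20.62
eef_pos: [0.5503, 0.1389, 0.1707]
eef_rot: [-0.675, 0.691, 0.186, -0.182]
wrist_force: [0.0, -0.2, -0.3]
opening: 0.526
[ 0.05  0.22  1.69 -0.02  1.22 -0.47]
s 1 rotvec [ 0.023 -0.137 -0.003] |rv|deg 8.0 shift before turning [-0.94  4.03  1.81] after [-0.7   4.07  1.83]
s -1 rotvec [0.004 3.005 0.035] |rv|deg 172.2 shift before turning [-0.94  4.03  1.81] after [ 0.7   4.07 -1.83]
[374 199   4  13  33] mid [0.5797 0.1444 0.1927] dir [ 0.028   0.011  -0.9995] az 21.445859922931334 slope -88.27758047649367 ends [0.5792 0.1442 0.2103] [0.5801 0.1446 0.1754]
[353 206  41  27 249] mid [0.5407 0.1453 0.1083] dir [-0.631   0.7707 -0.088 ] az 129.30821132135955 slope -5.0468852055251725 ends [0.5737 0.105  0.1129] [0.4868 0.2111 0.1008]
```

```bash
python3 -m jog '[[[-0.4,1,0.9],[0.012,-0.08,0],4.5],[[-0.3,1,0.9],[0.012,-0.08,0],4.5],[[0,1,0],[0,0,0],4.5],[[0,1,0],[0,0,0],4.5],[[0,0,0],[0,0,0],4.5]]'
python3 - <<'E'
from h import *
go([.5335,.149,.087],[0,0,-1],az(39))
E
```

```text
time_s: 21.08
eef_pos: [0.5332, 0.156, 0.1315]
eef_rot: [-0.664, 0.665, 0.242, -0.24]
wrist_force: [-0.7, -0.5, -0.9]
opening: 0.523
s 1 rotvec [0.003 0.016 0.002] |rv|deg 0.9 shift before turning [-0.43  4.45 -0.54] after [-0.41  4.45 -0.56]
s -1 rotvec [ 3.000e-03 -3.126e+00 -5.000e-03] |rv|deg 179.1 shift before turning [-0.43  4.45 -0.54] after [0.41 4.45 0.56]
```

```bash
python3 -m jog '[[[-0.2,1.5,-0.25],[0,0.008,0],4.5],[[-0.2,1.5,-0.25],[0,0.008,0],4.5],[[0,1.3,0],[0,0,0],4.5],[[0,0,0],[0,0,0],4.5]]'
python3 - <<'E'
from h import *
go([.5335,.149,.087],[0,0,-1],az(39))
E
python3 -m jog '[[[0,0,0],[0,0,0],2],[[0,0,0],[0,0,0],0],[[0,0,0],[0,0,0],0],[[0,0,0],[0,0,0],0],[[0,0,0],[0,0,0],0],[[0,0,0],[0,0,0],0]]'
python3 - <<'E'
from h import *
o=ctrl.get_obs(); print(o["torque"])
p,R=pose()
# key in tool: tool x=key y (sign), long arm slope -5 at jaw-perp
M=R.as_matrix(); yk=M[:,0]; 
zk=-(np.cos(.0876)*np.cross([0,0,1],yk*1)-np.sin(.0876)*np.array([0,0,1])); 
if -zk[1]<0: zk=np.array([-zk[0],-zk[1],zk[2]])
print("long dir",-zk)
E
python3 lt.py
```

```text
time_s: 21.42
eef_pos: [0.536, 0.1468, 0.0866]
eef_rot: [-0.668, 0.669, 0.233, -0.231]
wrist_force: [0.3, -0.3, -0.7]
opening: 0.528
s 1 rotvec [ 0.002 -0.013  0.003] |rv|deg 0.8 shift before turning [-0.06 -0.04  0.32] after [-0.06 -0.04  0.33]
s -1 rotvec [-0.004  3.129  0.004] |rv|deg 179.3 shift before turning [-0.06 -0.04  0.32] after [ 0.06 -0.04 -0.33]
time_s: 21.92
eef_pos: [0.5372, 0.1453, 0.0875]
eef_rot: [-0.668, 0.669, 0.231, -0.229]
wrist_force: [1.3, -0.9, -5.3]
opening: 0.146
[ 0.07536806 -0.15296157  0.09873471]
long dir [-0.61266905  0.78547907 -0.08748801]
[353 214  20  19 161] mid [0.5585 0.1237 0.1117] dir [-0.5575  0.8154  0.1558] az 124.36239601462648 slope 8.965716499297207 ends [0.5736 0.1015 0.1075] [0.5452 0.1431 0.1155]
```

```bash
python3 -m jog '[[[0,-0.25,0],[0,0,0],0],[[0,-0.25,0],[0,0,0],0]]'
python3 -m jog '[[[0,-0.25,0],[0,0,0],0],[[0,-0.25,0],[0,0,0],0]]'
python3 -c "
from h import *
print(ctrl.get_obs()['torque'])"; python3 lt.py
```

```text
time_s: 22.13
eef_pos: [0.5367, 0.1456, 0.0921]
eef_rot: [-0.669, 0.669, 0.231, -0.229]
wrist_force: [-1.0, 1.4, -3.2]
opening: 0.147
time_s: 22.3
eef_pos: [0.5366, 0.146, 0.0979]
eef_rot: [0.669, -0.669, -0.231, 0.229]
wrist_force: [-0.3, -0.8, -2.1]
opening: 0.147
[ 0.04468211  0.03337759 -0.02436822]
[353 210  21  24 194] mid [0.5593 0.1229 0.1197] dir [-0.5379  0.7931  0.2856] az 124.14692565230945 slope 16.59287195406459 ends [0.5751 0.0997 0.1113] [0.5448 0.1443 0.1274]
```

```bash
python3 -m jog '[[[0,-0.4,0],[0,0,0],0],[[0,-0.6,0],[0,0,0],0],[[0,-1,0],[0,0,0],0],[[0,-2,0],[0,0,0],0],[[0,-2,0],[0,0,0],0],[[0,-2,0],[0,0,0],0],[[0,-2,0],[0,0,0],0],[[0,-2,0],[0,0,0],0],[[0,-2,0],[0,0,0],0]]'
python3 lt.py; python3 - <<'E'
from h import *
import pickle
a,b=cam("scene"),cam("top"); pickle.dump((a,b),open("v5.pkl","wb"))
p=proj(a,pose()[0])[0].astype(int); x,y=p-[65,50]
i=cv2.resize(a["frame"][y:y+100,x:x+130],(650,500),interpolation=cv2.INTER_CUBIC); cv2.imwrite("pics/v5.png",i[...,::-1]); print(x,y,pose()[0])
# pan corners from initial top: white region z in 0..0.03
P=cloud(pickle.load(open("top.pkl","rb"))); m=((P[...,2]>.015)&(P[...,2]<.035)&(P[...,0]>.29)&(P[...,0]<.59)&(P[...,1]>.26)&(P[...,1]<.5))
print(cv2.minAreaRect((P[m][:,:2]*1000).astype(np.float32)))
E
```

```text
time_s: 23.1
eef_pos: [0.534, 0.1452, 0.2469]
eef_rot: [-0.669, 0.669, 0.229, -0.231]
wrist_force: [1.1, -0.4, -2.6]
opening: 0.151
311 123 [0.53546823 0.14529745 0.24744461]
((438.1166076660156, 376.68328857421875), (246.1966094970703, 187.20814514160156), 7.144045352935791)
```

View pics/v5.png

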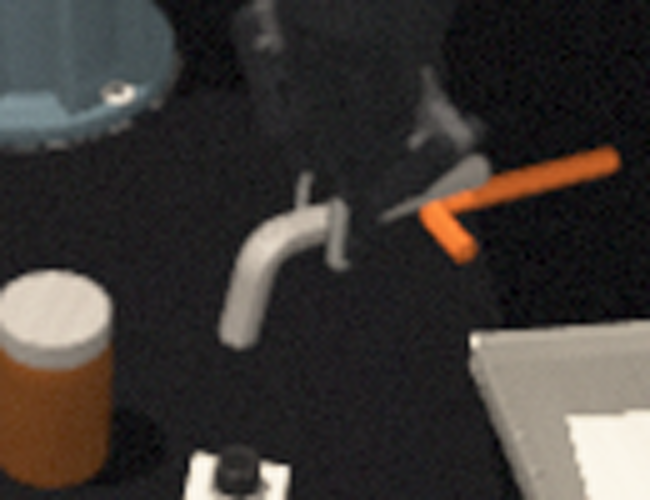

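```bash
cat > lay.py <<'E'
from h import *
c=np.array([.438,.3767,0]); r=np.radians(45); D=np.array([0,0,-1.])
ty=np.cos(r)*D+np.sin(r)*az(97); tx=np.sin(r)*-D+np.cos(r)*az(97)
L=np.cos(.14)*az(187)+np.sin(.14)*ty
def T(h): 
    o=c+.065*az(7)-.022*az(97)+[0,0,.050+h]; g=o+.05*L; return g+.0155*ty
o=ctrl.get_obs(); print(o["q"].round(2),o["eef_pos"])
for h in(.13,0): print(T(h)); go(T(h),ty,tx)
E
python3 lay.py
```

```text
[ 0.05  0.12  1.64 -0.    1.38 -0.61] [0.53546823 0.14529745 0.24744461]
[0.45411791 0.37252692 0.16410625]
s 1 rotvec [ 0.406 -0.974 -0.713] |rv|deg 73.0 shift before turning [ 7.55  8.31 22.93] after [10.76 22.54  5.31]
s -1 rotvec [0.821 1.984 0.468] |rv|deg 125.9 shift before turning [ 7.55  8.31 22.93] after [-10.76  22.54  -5.31]
[0.45411791 0.37252692 0.03410625]
s 1 rotvec [ 0.406 -0.974 -0.713] |rv|deg 73.0 shift before turning [ 7.54 21.31 22.96] after [ 1.56 31.73  5.31]
s -1 rotvec [0.821 1.984 0.468] |rv|deg 125.9 shift before turning [ 7.54 21.31 22.96] after [-1.56 31.73 -5.31]
```

```bash
python3 -m jog '[[[0.95,0,2.9],[0,0,0],0],[[0.95,0,2.9],[0,0,0],0],[[0.95,0,2.9],[0,0,0],0],[[0.95,0,2.9],[0,0,0],0],[[0.95,0,2.9],[0,0,0],0],[[0.95,0,2.9],[0,0,0],0],[[0.95,0,2.9],[0,0,0],0],[[0.95,0,2.9],[0,0,0],0]]'
python3 -m jog '[[[0,0,0],[0.034,-0.081,-0.06],0],[[0,0,0],[0.034,-0.081,-0.06],0],[[0,0,0],[0.034,-0.081,-0.06],0],[[0,0,0],[0.034,-0.081,-0.06],0],[[0,0,0],[0.034,-0.081,-0.06],0],[[0,0,0],[0.034,-0.081,-0.06],0],[[0,0,0],[0.034,-0.081,-0.06],0],[[0,0,0],[0.034,-0.081,-0.06],0],[[0,0,0],[0.034,-0.081,-0.06],0],[[0,0,0],[0.034,-0.081,-0.06],0],[[0,0,0],[0.034,-0.081,-0.06],0],[[0,0,0],[0.034,-0.081,-0.06],0]]'
python3 lay.py
```

```text
time_s: 23.92
eef_pos: [0.447, 0.3753, 0.2342]
eef_rot: [-0.668, 0.672, 0.22, -0.231]
wrist_force: [0.7, 0.0, -2.7]
opening: 0.152
time_s: 24.92
eef_pos: [0.4283, 0.3812, 0.2129]
eef_rot: [-0.639, 0.207, 0.669, -0.318]
wrist_force: [0.3, 0.5, -2.7]
opening: 0.148
[ 0.08  0.14  1.91  0.84  1.31 -1.97] [0.42832497 0.38122942 0.21291571]
[0.45411791 0.37252692 0.16410625]
s 1 rotvec [-0.041  0.015  0.022] |rv|deg 2.8 shift before turning [-4.38  2.42 -2.49] after [-4.28  2.62 -2.45]
s -1 rotvec [ 0.034 -3.126  0.064] |rv|deg 179.2 shift before turning [-4.38  2.42 -2.49] after [4.28 2.62 2.45]
[0.45411791 0.37252692 0.03410625]
s 1 rotvec [-0.041  0.015  0.022] |rv|deg 2.8 shift before turning [-13.77  11.4   -2.73] after [-13.48  11.81  -2.45]
s -1 rotvec [ 0.034 -3.126  0.064] |rv|deg 179.2 shift before turning [-13.77  11.4   -2.73] after [13.48 11.81  2.45]
```

Tilted as planned. Move over the place, check the key with the cameras, then go down.

```bash
python3 -m jog '[[[-1.1,0.65,-0.6],[-0.02,0.007,0.011],0],[[-1.1,0.65,-0.6],[-0.02,0.007,0.011],0],[[-1.1,0.65,-0.6],[0,0,0],0],[[-1.1,0.65,-0.6],[0,0,0],0],[[0,0,0],[0,0,0],0]]'
python3 lay.py
python3 - <<'E'
from h import *
a=cam("scene"); i=cv2.resize(a["frame"][110:270,380:520],(560,640),interpolation=cv2.INTER_CUBIC)[:600]; cv2.imwrite("pics/v6.png",i[...,::-1])
E
```

```text
time_s: 25.33
eef_pos: [0.4505, 0.3673, 0.1508]
eef_rot: [-0.639, 0.231, 0.664, -0.312]
wrist_force: [-1.3, -0.1, -2.8]
opening: 0.148
[ 0.06  0.25  1.91  0.85  1.21 -2.05] [0.45053618 0.36725816 0.15081274]
[0.45411791 0.37252692 0.16410625]
s 1 rotvec [-0.007 -0.011 -0.003] |rv|deg 0.8 shift before turning [ 1.28 -0.61 -0.4 ] after [ 1.28 -0.6  -0.42]
s -1 rotvec [ 0.005  3.131 -0.011] |rv|deg 179.4 shift before turning [ 1.28 -0.61 -0.4 ] after [-1.28 -0.6   0.42]
[0.45411791 0.37252692 0.03410625]
s 1 rotvec [-0.007 -0.011 -0.003] |rv|deg 0.8 shift before turning [-7.88  8.61 -0.56] after [-7.91  8.59 -0.42]
s -1 rotvec [ 0.005  3.131 -0.011] |rv|deg 179.4 shift before turning [-7.88  8.61 -0.56] after [7.91 8.59 0.42]
```

View pics/v6.png

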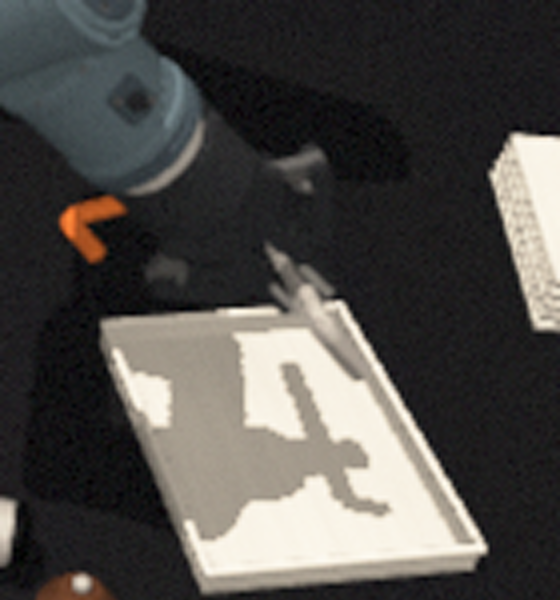

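The shadow in the pan shows the L of the key with its short arm pointing away and left, and the key hangs over the pan. Go down.

```bash
python3 -m jog '[[[-1.1,1.25,-0.07],[0,0,0],0],[[-1.1,1.25,-0.07],[0,0,0],0],[[-1.1,1.25,-0.07],[0,0,0],0],[[-1.1,1.25,-0.07],[0,0,0],0],[[-1.1,1.25,-0.07],[0,0,0],0],[[-0.8,0.9,-0.07],[0,0,0],0],[[0,0,0],[0,0,0],0]]'
python3 lay.py
```

```text
time_s: 25.97
eef_pos: [0.4505, 0.375, 0.055]
eef_rot: [-0.639, 0.231, 0.664, -0.313]
wrist_force: [-0.6, 0.5, -2.6]
opening: 0.15
[ 0.07  0.45  1.92  0.93  1.07 -2.2 ] [0.45051726 0.37495181 0.05495797]
[0.45411791 0.37252692 0.16410625]
s 1 rotvec [-0.007 -0.01  -0.004] |rv|deg 0.7 shift before turning [ 7.49 -7.95 -0.2 ] after [ 7.52 -7.92 -0.33]
s -1 rotvec [ 0.007  3.132 -0.012] |rv|deg 179.4 shift before turning [ 7.49 -7.95 -0.2 ] after [-7.52 -7.92  0.33]
[0.45411791 0.37252692 0.03410625]
s 1 rotvec [-0.007 -0.01  -0.004] |rv|deg 0.7 shift before turning [-1.67  1.28 -0.35] after [-1.68  1.27 -0.33]
s -1 rotvec [ 0.007  3.132 -0.012] |rv|deg 179.4 shift before turning [-1.67  1.28 -0.35] after [1.68 1.27 0.33]
```

Last 2 cm, then open a little.

```bash
python3 -m jog '[[[-0.6,0.5,-0.1],[0,0,0],0],[[-0.6,0.5,-0.1],[0,0,0],0],[[-0.5,0.4,-0.1],[0,0,0],0],[[0,0,0],[0,0,0],0]]'
python3 -c "
from h import *
print(pose()[0])"
python3 -m jog '[[[0,0,0],[0,0,0],2.2],[[0,0,0],[0,0,0],3],[[0,0,0],[0,0,0],3.5],[[0,0,0],[0,0,0],3.5],[[0,0,0],[0,0,0],3.5],[[0,0,0],[0,0,0],3.5]]'
```

```text
time_s: 26.3
eef_pos: [0.454, 0.3736, 0.0334]
eef_rot: [-0.638, 0.231, 0.665, -0.313]
wrist_force: [0.8, 0.6, -3.2]
opening: 0.151
[0.45401415 0.37355802 0.03338451]
time_s: 26.8
eef_pos: [0.456, 0.3738, 0.0359]
eef_rot: [-0.637, 0.231, 0.666, -0.311]
wrist_force: [-0.9, -1.1, -0.7]
opening: 0.409
```

Now back out along the fingers and look.

```bash
python3 -m jog '[[[0,-0.6,0],[0,0,0],3.5],[[0,-1,0],[0,0,0],3.5],[[0,-1.2,0],[0,0,0],3.5],[[0,-2,0],[0,0,0],3.5],[[0,-2,0],[0,0,0],3.5],[[0,-3,0],[0,0,0],3.5],[[0,-3,0],[0,0,0],3.5]]'
python3 -m jog '[[[2,-3,0],[0,0,0],3.5],[[2,-3,0],[0,0,0],3.5],[[2,-2,0],[0,0,0],3.5],[[2,-2,0],[0,0,0],3.5],[[2,-2,0],[0,0,0],3.5],[[0,0,0],[0,0,0],3.5]]'
python3 - <<'E'
from h import *
import pickle
np.set_printoptions(precision=4,suppress=True)
a=cam("scene"); b=cam("top"); pickle.dump((a,b),open("v7.pkl","wb"))
cv2.imwrite("pics/end.png",np.vstack([a["frame"][140:300,0:640],cv2.copyMakeBorder(b["frame"][90:290,0:640],0,0,0,0,0)])[...,::-1])
old={n:pickle.load(open(n+".pkl","rb")) for n in("scene","top")}
for n,c in(("scene",a),("top",b)):
    P=cloud(c); P0=cloud(old[n])
    for nm,x,y,r,z in(("jar",.405,.024,.045,.11),("mill",.672,.192,.04,.145),("cups",.631,-.027,.05,.13),("bottle",.586,-.27,.04,.17),("tub",.68,.392,.06,.06),("shaker",.668,-.393,.035,.075)):
        out=[]
        for Q in(P0,P):
            k=(np.hypot(Q[...,0]-x,Q[...,1]-y)<r)&(Q[...,2]>z-.02)&(Q[...,2]<z+.02); q=Q[k]; out.append((q.min(0)+q.max(0))/2 if len(q) else None)
        print(n,nm,*out)
P=cloud(a); m=(P[...,2]>.007)&(P[...,2]<.06)&(abs(P[...,0]-.438)<.1)&(abs(P[...,1]-.377)<.07); q=P[m]
print("in pan",len(q),q.min(0),q.max(0))
E
```

```text
time_s: 27.38
eef_pos: [0.4642, 0.2806, 0.1307]
eef_rot: [-0.639, 0.228, 0.664, -0.314]
wrist_force: [0.3, -0.2, 0.1]
opening: 0.406
time_s: 27.88
eef_pos: [0.4707, 0.2567, 0.3034]
eef_rot: [-0.637, 0.235, 0.666, -0.31]
wrist_force: [1.1, -0.0, 0.8]
opening: 0.411
scene jar [0.4058 0.0248 0.1006] [0.4045 0.0248 0.1004]
scene mill [0.6805 0.1909 0.1344] [0.6823 0.1921 0.1352]
scene cups [ 0.631  -0.0274  0.1194] [ 0.632  -0.0274  0.1194]
scene bottle [ 0.5858 -0.27    0.1608] [ 0.5861 -0.2701  0.16  ]
scene tub [0.6855 0.3911 0.0507] [0.6851 0.3919 0.0502]
scene shaker [ 0.67   -0.3934  0.0656] [ 0.6695 -0.3928  0.0656]
top jar [0.4052 0.0231 0.1059] None
top mill [0.677  0.1902 0.1348] [0.6779 0.191  0.1344]
top cups [ 0.6311 -0.0274  0.1196] [ 0.6363 -0.0275  0.1208]
top bottle [ 0.5855 -0.2698  0.1599] [ 0.5862 -0.2699  0.161 ]
top tub [0.6846 0.3915 0.0523] [0.6846 0.3925 0.0546]
top shaker [ 0.6688 -0.3936  0.0653] [ 0.6695 -0.3939  0.0653]
in pan 435 [0.3419 0.3076 0.007 ] [0.5369 0.4462 0.0233]
```

View pics/end.png

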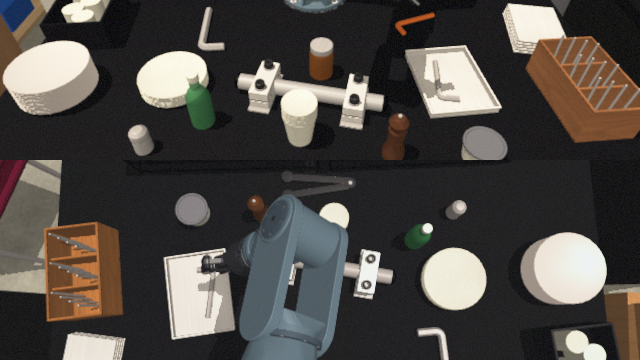

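```bash
python3 - <<'E'
from h import *
import pickle
np.set_printoptions(precision=4,suppress=True)
a=cam("scene"); P=cloud(a); R=np.array([az(7)[:2],az(97)[:2]]); q=(P[...,:2]-[.438,.3767])@R.T
m=(abs(q[...,0])<.11)&(abs(q[...,1])<.078)&(P[...,2]>.009)
m=cv2.morphologyEx(m.astype(np.uint8),cv2.MORPH_OPEN,np.ones((2,2)))>0
Q=np.c_[q[m],P[m][:,2]]; print(len(Q),Q.min(0),Q.max(0),np.percentile(Q[:,2],[50,90,99]))
for x in np.arange(-.11,.11,.02):
    s=Q[(Q[:,0]>x)&(Q[:,0]<x+.02)]
    if len(s): print(x.round(2),len(s),s.mean(0),s[:,2].max())
print(ctrl.get_obs()["time_s"],ctrl.get_obs()["dq"].round(3))
E
```

```text
314 [-0.0821 -0.0505  0.    ] [0.0796 0.0115 0.0227] [0.017  0.02   0.0217]
-0.09 9 [-0.0741 -0.0105  0.0129] 0.01914230382672297
-0.07 27 [-0.0594 -0.0175  0.0154] 0.02169647908711154
-0.05 29 [-0.0394 -0.0216  0.0163] 0.02184000709722321
-0.03 29 [-0.0189 -0.0272  0.0158] 0.021863447781737523
-0.01 29 [ 0.0002 -0.0325  0.0168] 0.022676859105783393
0.01 34 [ 0.0197 -0.0362  0.0157] 0.020408735975520394
0.03 32 [ 0.0398 -0.0422  0.0162] 0.0214134619476934
0.05 68 [ 0.063  -0.0342  0.0146] 0.020466879273648608
0.07 57 [ 0.0735 -0.0141  0.0138] 0.021078377662096977
28.0333 [ 0.006  0.039  0.028  0.001 -0.006 -0.   ]
```

The key lies flat: its height is even along both arms, and it is well inside the pan. Handing in.

```bash
python3 -c "
from bench import ctrl
print(ctrl.hand_in())"
```

```text
the job is handed in; nothing more can be done
None
```

I pulled the key out and turned it over in the hand. I seated its short arm in the same screw with the long arm towards the robot. I then levered the screw clockwise until it came up solid, took the key out, and laid it flat in the small pan. The job was handed in at about 28 s of the 72 s allowed.

**What went wrong on the way**
- **Seating:** the short arm caught on the rim of the socket twice and the key slipped a few degrees in the grip. Moving it about 2 mm nearer the robot cured that, and it then slid in freely.
- **Taking the key out:** the first pull jammed, at about 25 N, because some turning load was left on the key. I let go, regripped from above, and it came out with only its own weight on the wrist.

**Last checks**
- **Screw:** the turning torque held at about 0.95 N m while it moved, then climbed to 3.8 N m at the stop. I could not see the screw's angle directly, so this rests on the torque and on the roughly 68° (±12° of play) between the seated key's headings before and after.
- **Key:** it lies flat inside the pan, with even height along both arms and at least 25 mm clear of the rim.
- **Other things:** the jar, mill, bottle, tub and shaker read the same as at the start within 2 mm, though the arm hid the jar from the top camera. The scene camera also shows the cups unmoved, but the top camera, partly blocked by the arm, put them 5 mm off. I did not measure the tongs, which looked unmoved in the last picture.
- **Force:** the highest wrist force I read was about 27 N. I only took readings between moves.

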